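# Put the lidded loaf tins away behind the bifold door

### The job

Pull the cupboard's bifold door by its handle until both panels are folded right back, then stack every lidded loaf tin standing out on the table onto the tins in the cupboard, one on each, with its corner feet down in the pockets of the lid below. Press each lid of the tins you stacked fully home, and only when all are stacked and pressed draw the door shut again, leaving the other things on the table where they stand.

Things in the scene. Friction and masses are not known exactly. Their poses are not given: they have to be found in the camera images.
- cupboard: Low white open-topped cupboard fixed on the table, 234 wide (its x) x 386 long (its y) x 130 tall, walls 6, floor 6. A bifold door lies in its top: two wooden panels 216 x 160 x 5 hinged to the cupboard (line at y = +180, z = 134), to each other and to an aluminium end strip (222 x 55 x 6) that stays level and runs on the long walls (along y). Origin: centre of the underside; z up.
- door (a joint): Bifold door: rad the first panel has lifted; 0 shut (panels slope 0.16, a low ridge), 1.24 stop, folded right back: panels stand side by side near the hinge end, 160 above the rim. Above 1.15 all four tins below are clear. End strip's hinge at cupboard y = 0.180 - 0.319*cos(0.16 + value) m. Stays where left. Needs up to 12 N along the track.
- door_handle (a point): Centre of the pull handle on the end strip: black bar 14 x 14, 52 long along the cupboard's y, on a post at each end; 34 above the strip, 171 above the table, at cupboard x = 0, 30 from the strip's hinge toward -y. It stays upright and at this height and slides along the cupboard's y; toward +y opens. Can be pinched across the bar from above.
- tin1_mid (a point): Lidded dark steel loaf tin, 60 (x) x 100 (y) x 59 tall with its lid home, up to 65 with it proud; 0.3 to 0.5 kg. Point: its centre, 29.5 above the soles of its feet; z up. Body from 7 to 50 above the soles: grip it there across the 60. Feet 10 x 10 x 7 under the corners, at x +-20, y +-40. Some tins may be absent (None).
- tin1_lid (a joint): How far tin1's lid is pressed down, m: starts 0 to 0.002 (proud), 0.006 = fully home. Moves under 5 N or more on the middle of the lid; stays where left. The lid's top is 65 (value 0) to 59 (home) above the soles. Each lid has four square pockets 14 x 14 x 5 deep in its corners, centred at x +-20, y +-40, for another tin's feet.
- tin2_mid (a point): Same as tin1; may be absent (None).
- tin2_lid (a joint): Same as tin1_lid, for tin2.
- tin3_mid (a point): Same as tin1; may be absent (None).
- tin3_lid (a joint): Same as tin1_lid, for tin3.
- tin4_mid (a point): Same as tin1; may be absent (None).
- tin4_lid (a joint): Same as tin1_lid, for tin4.
- base1_mid (a point): One of four like tins already in the cupboard (two by two, long sides along its y, 34 free beside each long side), lid home, 0.75 kg, loose. Point: its centre, 29.5 above its underside; z up. A tin with its feet home in this lid's pockets has its centre 54 above this point; 59 or more if the feet ride on top of the lid.
- base2_mid (a point): Same as base1.
- base3_mid (a point): Same as base1.
- base4_mid (a point): Same as base1.
- open_tin1: Bystander, leave alone: open loaf tin without a lid, 90 x 90 x 60, near the far side of the table. Origin: centre of its underside.
- open_tin2: Bystander, leave alone: open loaf tin without a lid, 90 x 90 x 60, at the right of the lidded tins. Origin: centre of its underside.
- ramekin: Bystander, leave alone: small white cup, 42 across, 36 tall, standing among the lidded tins. Origin: centre of its underside.
There are look-alikes about, which are no part of the job. Leave any green look-alike of the part that bears tin2_mid alone. What is shaped like the part that bears tin3_mid but pink is not meant.

How it is judged (in metres and radians):
On the way, in this order (a step that is already met when the one before it is completed fails the run):
1. the bifold door is folded right back (value of joint door above 1.1 rad), for 0.2 s.
2. with the door still back, every tin is seated on a tin in the cupboard and its lid is home (((horizontal distance between tin1_mid and base1_mid below 0.006 m and z of tin1_mid in the frame of base1_mid between 0.0515 and 0.0567 m and angle between the y axis of tin1_mid and the y axis of base1_mid, either way round below 0.08 rad) or (horizontal distance between tin1_mid and base2_mid below 0.006 m and z of tin1_mid in the frame of base2_mid between 0.0515 and 0.0567 m and angle between the y axis of tin1_mid and the y axis of base2_mid, either way round below 0.08 rad) or (horizontal distance between tin1_mid and base3_mid below 0.006 m and z of tin1_mid in the frame of base3_mid between 0.0515 and 0.0567 m and angle between the y axis of tin1_mid and the y axis of base3_mid, either way round below 0.08 rad) or (horizontal distance between tin1_mid and base4_mid below 0.006 m and z of tin1_mid in the frame of base4_mid between 0.0515 and 0.0567 m and angle between the y axis of tin1_mid and the y axis of base4_mid, either way round below 0.08 rad)) and ((horizontal distance between tin2_mid and base1_mid below 0.006 m and z of tin2_mid in the frame of base1_mid between 0.0515 and 0.0567 m and angle between the y axis of tin2_mid and the y axis of base1_mid, either way round below 0.08 rad) or (horizontal distance between tin2_mid and base2_mid below 0.006 m and z of tin2_mid in the frame of base2_mid between 0.0515 and 0.0567 m and angle between the y axis of tin2_mid and the y axis of base2_mid, either way round below 0.08 rad) or (horizontal distance between tin2_mid and base3_mid below 0.006 m and z of tin2_mid in the frame of base3_mid between 0.0515 and 0.0567 m and angle between the y axis of tin2_mid and the y axis of base3_mid, either way round below 0.08 rad) or (horizontal distance between tin2_mid and base4_mid below 0.006 m and z of tin2_mid in the frame of base4_mid between 0.0515 and 0.0567 m and angle between the y axis of tin2_mid and the y axis of base4_mid, either way round below 0.08 rad)) and ((horizontal distance between tin3_mid and base1_mid below 0.006 m and z of tin3_mid in the frame of base1_mid between 0.0515 and 0.0567 m and angle between the y axis of tin3_mid and the y axis of base1_mid, either way round below 0.08 rad) or (horizontal distance between tin3_mid and base2_mid below 0.006 m and z of tin3_mid in the frame of base2_mid between 0.0515 and 0.0567 m and angle between the y axis of tin3_mid and the y axis of base2_mid, either way round below 0.08 rad) or (horizontal distance between tin3_mid and base3_mid below 0.006 m and z of tin3_mid in the frame of base3_mid between 0.0515 and 0.0567 m and angle between the y axis of tin3_mid and the y axis of base3_mid, either way round below 0.08 rad) or (horizontal distance between tin3_mid and base4_mid below 0.006 m and z of tin3_mid in the frame of base4_mid between 0.0515 and 0.0567 m and angle between the y axis of tin3_mid and the y axis of base4_mid, either way round below 0.08 rad)) and ((horizontal distance between tin4_mid and base1_mid below 0.006 m and z of tin4_mid in the frame of base1_mid between 0.0515 and 0.0567 m and angle between the y axis of tin4_mid and the y axis of base1_mid, either way round below 0.08 rad) or (horizontal distance between tin4_mid and base2_mid below 0.006 m and z of tin4_mid in the frame of base2_mid between 0.0515 and 0.0567 m and angle between the y axis of tin4_mid and the y axis of base2_mid, either way round below 0.08 rad) or (horizontal distance between tin4_mid and base3_mid below 0.006 m and z of tin4_mid in the frame of base3_mid between 0.0515 and 0.0567 m and angle between the y axis of tin4_mid and the y axis of base3_mid, either way round below 0.08 rad) or (horizontal distance between tin4_mid and base4_mid below 0.006 m and z of tin4_mid in the frame of base4_mid between 0.0515 and 0.0567 m and angle between the y axis of tin4_mid and the y axis of base4_mid, either way round below 0.08 rad)) and value of joint each of tin1_lid, tin2_lid, tin3_lid, tin4_lid above 0.0045 m and value of joint door above 0.95 rad), for 0.2 s.
At the end, for the whole second after the job is handed in: Every tin present sits on a tin of its own in the cupboard, feet in the lid pockets (within 6 mm in plan, centres 51.5 to 56.7 mm apart in height, aligned within 0.08 rad); their lids pressed at least 4.5 of 6 mm; lower tins upright inside; door shut within 0.06 rad (((horizontal distance between tin1_mid and base1_mid below 0.006 m and z of tin1_mid in the frame of base1_mid between 0.0515 and 0.0567 m and angle between the y axis of tin1_mid and the y axis of base1_mid, either way round below 0.08 rad) or (horizontal distance between tin1_mid and base2_mid below 0.006 m and z of tin1_mid in the frame of base2_mid between 0.0515 and 0.0567 m and angle between the y axis of tin1_mid and the y axis of base2_mid, either way round below 0.08 rad) or (horizontal distance between tin1_mid and base3_mid below 0.006 m and z of tin1_mid in the frame of base3_mid between 0.0515 and 0.0567 m and angle between the y axis of tin1_mid and the y axis of base3_mid, either way round below 0.08 rad) or (horizontal distance between tin1_mid and base4_mid below 0.006 m and z of tin1_mid in the frame of base4_mid between 0.0515 and 0.0567 m and angle between the y axis of tin1_mid and the y axis of base4_mid, either way round below 0.08 rad)) and ((horizontal distance between tin2_mid and base1_mid below 0.006 m and z of tin2_mid in the frame of base1_mid between 0.0515 and 0.0567 m and angle between the y axis of tin2_mid and the y axis of base1_mid, either way round below 0.08 rad) or (horizontal distance between tin2_mid and base2_mid below 0.006 m and z of tin2_mid in the frame of base2_mid between 0.0515 and 0.0567 m and angle between the y axis of tin2_mid and the y axis of base2_mid, either way round below 0.08 rad) or (horizontal distance between tin2_mid and base3_mid below 0.006 m and z of tin2_mid in the frame of base3_mid between 0.0515 and 0.0567 m and angle between the y axis of tin2_mid and the y axis of base3_mid, either way round below 0.08 rad) or (horizontal distance between tin2_mid and base4_mid below 0.006 m and z of tin2_mid in the frame of base4_mid between 0.0515 and 0.0567 m and angle between the y axis of tin2_mid and the y axis of base4_mid, either way round below 0.08 rad)) and ((horizontal distance between tin3_mid and base1_mid below 0.006 m and z of tin3_mid in the frame of base1_mid between 0.0515 and 0.0567 m and angle between the y axis of tin3_mid and the y axis of base1_mid, either way round below 0.08 rad) or (horizontal distance between tin3_mid and base2_mid below 0.006 m and z of tin3_mid in the frame of base2_mid between 0.0515 and 0.0567 m and angle between the y axis of tin3_mid and the y axis of base2_mid, either way round below 0.08 rad) or (horizontal distance between tin3_mid and base3_mid below 0.006 m and z of tin3_mid in the frame of base3_mid between 0.0515 and 0.0567 m and angle between the y axis of tin3_mid and the y axis of base3_mid, either way round below 0.08 rad) or (horizontal distance between tin3_mid and base4_mid below 0.006 m and z of tin3_mid in the frame of base4_mid between 0.0515 and 0.0567 m and angle between the y axis of tin3_mid and the y axis of base4_mid, either way round below 0.08 rad)) and ((horizontal distance between tin4_mid and base1_mid below 0.006 m and z of tin4_mid in the frame of base1_mid between 0.0515 and 0.0567 m and angle between the y axis of tin4_mid and the y axis of base1_mid, either way round below 0.08 rad) or (horizontal distance between tin4_mid and base2_mid below 0.006 m and z of tin4_mid in the frame of base2_mid between 0.0515 and 0.0567 m and angle between the y axis of tin4_mid and the y axis of base2_mid, either way round below 0.08 rad) or (horizontal distance between tin4_mid and base3_mid below 0.006 m and z of tin4_mid in the frame of base3_mid between 0.0515 and 0.0567 m and angle between the y axis of tin4_mid and the y axis of base3_mid, either way round below 0.08 rad) or (horizontal distance between tin4_mid and base4_mid below 0.006 m and z of tin4_mid in the frame of base4_mid between 0.0515 and 0.0567 m and angle between the y axis of tin4_mid and the y axis of base4_mid, either way round below 0.08 rad)) and value of joint each of tin1_lid, tin2_lid, tin3_lid, tin4_lid above 0.0045 m and angle between each of base1_mid, base2_mid, base3_mid, base4_mid's own z axis and vertical below 0.12 rad and x of base1_mid in the frame of cupboard between -0.09 and 0.09 m and y of base1_mid in the frame of cupboard between -0.15 and 0.1 m and z of each of base1_mid, base2_mid, base3_mid, base4_mid in the frame of cupboard below 0.06 m and x of base2_mid in the frame of cupboard between -0.09 and 0.09 m and y of base2_mid in the frame of cupboard between -0.15 and 0.1 m and x of base3_mid in the frame of cupboard between -0.09 and 0.09 m and y of base3_mid in the frame of cupboard between -0.15 and 0.1 m and x of base4_mid in the frame of cupboard between -0.09 and 0.09 m and y of base4_mid in the frame of cupboard between -0.15 and 0.1 m and value of joint door below 0.06 rad and velocity of joint door below 0.05 rad/s); the robot touches nothing.
It fails at once if a bystander is shoved more than 6 cm or knocked over (distance of any of open_tin1, open_tin2, ramekin from where it was at the start of the episode above 0.06 m or angle between any of open_tin1, open_tin2, ramekin's own z axis and vertical above 0.6 rad).
Of tin1, tin2, tin3, tin4 only 3 to 4 are there at a start; the rules pass over those that are not, and their reading is None.
At some moment in a run one of tin1, tin2, tin3, tin4 may be knocked a few centimetres aside while the robot is not near it.
Once in a run the grip may slacken for a moment while it holds something.
It also fails if it takes over 210 s, if anything falls off the work surface, if the arm or the gripper's body presses on something with over 40 N, if the wrist force passes 120 N, or if a joint passes its speed limit or range.

### The arm

A 6-joint arm with a two-finger parallel gripper is mounted at the origin on the work surface. World frame = base frame: x ahead of the robot, y to its left, z up, the work surface at z = 0. Lengths are in mm, angles in degrees, forces in N, time in s.
With the tool pointing down it reaches from about 150 to 775 mm from the base axis. Payload 6.1 kg.
Tool frame: the origin (TCP) lies midway between the tips of the shut fingers; the grasp point (between the pads) lies env.pinch_z behind it (env.pinch_z is the distance from the TCP to the grasp point, in mm); z points along the fingers, x is the direction in which the jaws open and shut, and the axes are right-handed (so a half turn about z gives the same grasp; the last joint's range is limited). The gripper opens to 85 mm and grips with 20 to 120 N. Pads are 22 mm wide; open, the fingers measure 114 mm over their backs; the gripper's body (76 mm by 85 mm) begins 54 mm behind the grasp point. The pads swing forward as they close: fully open they stand 13 mm farther back than shut.
Start: joints at [63.77, 7.208, -2.269, 80.523, 0, 90], TCP at [232.028, 470.926, 231.295] pointing down, gripper open.
Joint ranges: [-155.77, 155.77], [-54.66, 111.73], [-72.52, 77.12], [-102.08, 115.82], [-83.92, 84.16], [-180, 180]. Speed limits (degrees/s): [136.94, 136.94, 172.46, 180, 180, 180].

### API

Orientations are given as [roll, pitch, yaw] about the fixed x, y, z axes, in that order (R = Rz(yaw) Ry(pitch) Rx(roll)).
In Python, from rig import env gives the robot as it stands.
- The arm moves only by the tool send_rows, never from a script. Its argument "plan" is text: rows parted by semicolons, each of 4 numbers parted by spaces: the shift along the tool's x, y, z in m, then the turn about the tool's z in degrees. In form: dx dy dz spin; .... A call has 1 to 8 rows; each row is the pose to reach, as a shift and turn from the pose commanded when the call began, along the tool's axes at that moment; what a row does not reach only later rows make up. A row lasts 1/8 s, in which the tool goes at most 62.5 mm and 10.7 degrees, less where a joint would pass 70% of its speed; a pose out of reach is approached as far as the arm can. A call with a gripper value outside its range is refused whole. "jaw" is the finger opening in m, from 0 to 0.0854, set as the call begins (left out, the last holds). The fingers move at their own pace and stop on an object; the grip force is fixed at half the most. Time passes only in rows, so rows that repeat a pose let the fingers close. It gives the time, the measured TCP pose, the force and the opening at its end, in the units of the state.
- env.observe(): the state, without advancing time (a new reading comes with each control period).
- env.snapshot(name): name is "scene" or "top"; returns (picture, depth): 420x560x3 uint8, red, green, blue; 420x560 float32, mm along the optical axis (not along the pixel's ray), 0 where there is no reading.
- env.camera_model(name): a dict with "mtx" (3x3 intrinsics, pixels), "R" (3x3) and "t" (3): a world point X has camera coordinates R X + t. Camera axes: x right, y down, z forward; pixel columns grow to the right and rows downward; lengths in mm; the calibration is good to about 2 mm. A picture is of the moment at which its call begins. camera_model takes no time and is no camera call.
- env.hand_in(): hands the job in, once; it reports no verdict.
The state is a dict: "time_s": time; "joint_positions": joint angles; "joint_vel": joint speeds; "effort": joint torques, N m; "ee_pos": TCP position; "tcp_rot": TCP orientation; "force": force on the tool from outside, world axes, zero at the start; "moment": the same for the moment, N m; "opening": finger opening in mm.
Only numpy, scipy, OpenCV 4.12 (cv2) and the standard library are available. Lean on these libraries where they do the work, as an engineer would, in place of code of your own. Each camera call takes 0.05 s, during which the arm holds its last target.

## Working session

There is one attempt and no reset: what is moved stays moved. The work goes in short steps, Python scripts to look and compute and a tool call to move; the robot and the scene stay as the last step left them, time stands still between calls to the robot, and variables do not carry over. Pictures are saved under pics/ and viewed, and the job is handed in when it is done.

Besides the shell and the picture viewer there is one more tool, called after "Emit:" as name(argument=value, ...) on one line, values as JSON. send_rows: Moves the arm, as the interface text tells. Its arguments: {"type":"object","properties":{"plan":{"type":"string"},"jaw":{"type":"number"}},"required":["plan"]}

```bash
ls; mkdir -p pics; cat > h.py <<'E'
import numpy as np, cv2
from rig import env
def snap(n,name):
    p,d=env.snapshot(n); cv2.imwrite(f'pics/{name}.png',p[:,:,::-1]); np.savez(f'pics/{name}.npz',p=p,d=d); return p,d
def cam(n):
    c=env.camera_model(n); return np.array(c['mtx']),np.array(c['R']),np.array(c['t']).ravel()
def cloud(n,d):
    K,R,t=cam(n); v,u=np.mgrid[0:d.shape[0],0:d.shape[1]]
    X=np.stack([(u-K[0,2])/K[0,0]*d,(v-K[1,2])/K[1,1]*d,d],-1)
    W=(X-t)@R; W[d<=0]=np.nan; return W
def ray(n,u,v,z):
    K,R,t=cam(n); r=R.T@np.array([(u-K[0,2])/K[0,0],(v-K[1,2])/K[1,1],1.]); o=-R.T@t
    return o+r*(z-o[2])/r[2]
def proj(n,X):
    K,R,t=cam(n); c=R@np.array(X,float)+t; c=K@c; return c[:2]/c[2]
def st():
    s=env.observe(); print({k:np.round(s[k],2).tolist() for k in s if k in('time_s','ee_pos','tcp_rot','force','opening','joint_positions')})
E
python3 - <<'E'
from h import *
st(); print(env.pinch_z)
for n in('scene','top'):
    p,d=snap(n,n+'0'); K,R,t=cam(n); print(n,K.round(1).tolist(),R.round(3).tolist(),(-R.T@t).round(0)); 
E
```

```text
pics
{'time_s': 0.0, 'joint_positions': [63.77, 7.24, -2.33, 80.52, 0.0, 90.0], 'ee_pos': [231.83, 470.59, 230.53], 'tcp_rot': [-180.0, 0.09, 63.77], 'force': [0.35, -0.66, -0.93], 'opening': 85.61}
18.700000000000003
scene [[410.3, 0.0, 278.8], [0.0, 410.3, 206.6], [0.0, 0.0, 1.0]] [[-0.759, 0.651, -0.017], [0.472, 0.532, -0.703], [-0.449, -0.542, -0.711]] [979. 508. 870.]
top [[454.0, 0.0, 269.8], [0.0, 454.0, 209.7], [0.0, 0.0, 1.0]] [[-0.006, -1.0, 0.006], [-0.993, 0.005, -0.115], [0.115, -0.007, -0.993]] [ 342.  -90. 1319.]
```

```bash
python3 -c "
import cv2
for n in('scene0','top0'):
    cv2.imwrite(f'pics/{n}b.png',cv2.resize(cv2.imread(f'pics/{n}.png'),(800,600),interpolation=cv2.INTER_CUBIC))"
```

```text
(no output)
```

View pics/top0b.png

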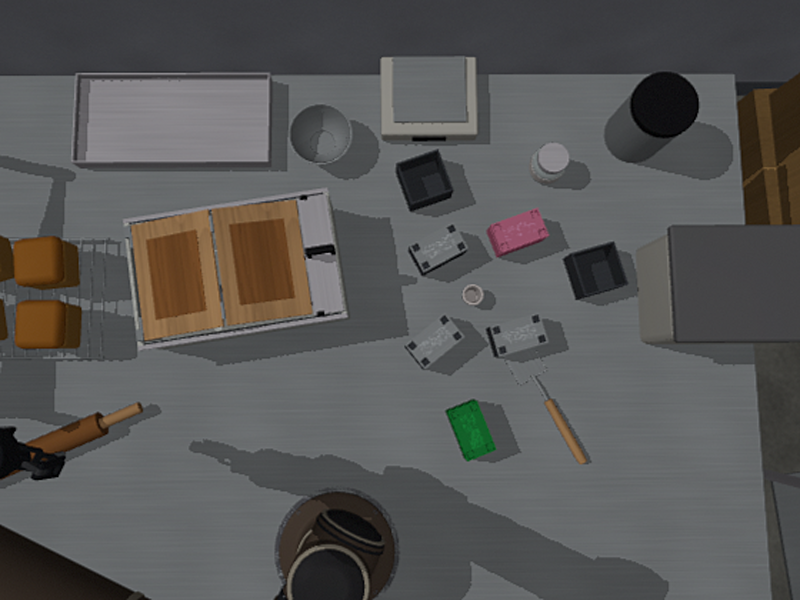

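View pics/scene0b.png

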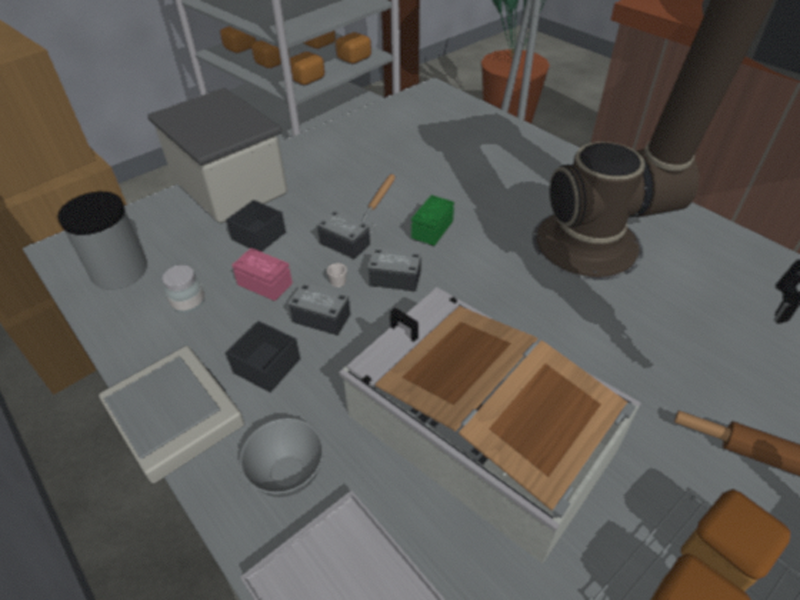

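Both views show three dark, lidded tins in the 800x600 top view, at about (437,250), (434,342) and (519,336). The pink and green tins are look-alikes, the ramekin is at (473,294), and the door handle is at (320,251). Next I'll measure them.

```bash
cat >> h.py <<'E'
def blobs(n,p,d,zlo,zhi,roi,minpx=60):
    """height-mask blobs: returns list of rect (center,size,longaxis angle), mean z, mean colour"""
    W=cloud(n,d); m=(W[...,2]>zlo)&(W[...,2]<zhi)&(W[...,0]>roi[0])&(W[...,0]<roi[1])&(W[...,1]>roi[2])&(W[...,1]<roi[3])
    k,l=cv2.connectedComponents(m.astype(np.uint8),connectivity=4); out=[]
    for i in range(1,k):
        q=l==i
        if q.sum()<minpx: continue
        w=W[q]; (c,s,a)=cv2.minAreaRect(w[:,:2].astype(np.float32))
        if s[0]<s[1]: a+=90; s=(s[1],s[0])
        out.append(dict(c=np.round(c,1),s=np.round(s,1),a=round((a+90)%180-90,1),z=np.round(np.percentile(w[:,2],[10,50,90]),1),mean=w.mean(0).round(1),n=int(q.sum()),col=p[q].mean(0).round(0)))
    return out
E
python3 - <<'E'
from h import *
for n in('top','scene'):
    f=np.load(f'pics/{n}0.npz'); p,d=f['p'],f['d']
    print(n)
    for b in blobs(n,p,d,52,72,(150,700,-450,60)): print({k:(v.tolist() if hasattr(v,'tolist') else v) for k,v in b.items()})
    print('cup')
    for b in blobs(n,p,d,115,200,(250,650,-100,450),10): print({k:(v.tolist() if hasattr(v,'tolist') else v) for k,v in b.items()})
    for b in blobs(n,p,d,160,200,(250,650,-100,450),3): print('H',{k:(v.tolist() if hasattr(v,'tolist') else v) for k,v in b.items()})
E
```

```text
top
{'c': [625.8, -362.6], 's': [101.4, 60.3], 'a': -70.1, 'z': [59.6, 63.9, 67.3], 'mean': [625.3, -362.0, 63.7], 'n': 766, 'col': [145.0, 81.0, 103.0]}
{'c': [592.8, -201.5], 's': [100.4, 60.4], 'a': -62.1, 'z': [58.9, 62.9, 66.4], 'mean': [592.2, -201.6, 62.8], 'n': 765, 'col': [101.0, 104.0, 106.0]}
{'c': [408.3, -191.8], 's': [100.3, 59.9], 'a': -51.6, 'z': [58.1, 62.3, 65.9], 'mean': [408.1, -191.6, 62.2], 'n': 788, 'col': [103.0, 106.0, 108.0]}
{'c': [419.8, -355.3], 's': [100.7, 59.7], 'a': -74.6, 'z': [59.6, 63.8, 67.1], 'mean': [419.6, -354.9, 63.5], 'n': 791, 'col': [101.0, 104.0, 106.0]}
{'c': [237.0, -260.4], 's': [100.4, 60.3], 'a': 21.1, 'z': [59.8, 64.0, 67.4], 'mean': [236.9, -260.1, 63.7], 'n': 840, 'col': [18.0, 97.0, 40.0]}
cup
{'c': [542.3, 184.3], 's': [387.7, 249.8], 'a': -81.3, 'z': [132.5, 147.3, 161.4], 'mean': [531.5, 184.7, 147.2], 'n': 12354, 'col': [119.0, 93.0, 70.0]}
H {'c': [538.2, 207.4], 's': [217.0, 79.5], 'a': 9.6, 'z': [160.5, 162.8, 165.7], 'mean': [535.8, 205.5, 163.0], 'n': 1325, 'col': [134.0, 104.0, 73.0]}
H {'c': [642.7, 189.3], 's': [3.3, 
[... 6675 characters left out ...]
2], 'a': -2.5, 'z': [160.4, 161.3, 161.5], 'mean': [548.8, 246.6, 161.0], 'n': 3, 'col': [113.0, 78.0, 51.0]}
H {'c': [539.2, 253.5], 's': [4.0, 0.1], 'a': -44.6, 'z': [160.4, 160.5, 160.7], 'mean': [539.2, 253.5, 160.6], 'n': 3, 'col': [112.0, 76.0, 50.0]}
H {'c': [573.8, 247.0], 's': [2.1, 2.0], 'a': -80.0, 'z': [160.2, 160.2, 161.8], 'mean': [573.4, 247.0, 160.9], 'n': 3, 'col': [116.0, 79.0, 51.0]}
H {'c': [589.7, 256.8], 's': [4.8, 1.9], 'a': 41.9, 'z': [160.4, 161.0, 161.3], 'mean': [589.9, 256.4, 160.9], 'n': 4, 'col': [114.0, 78.0, 50.0]}
H {'c': [620.1, 253.0], 's': [8.3, 2.0], 'a': 42.4, 'z': [160.1, 160.4, 162.4], 'mean': [620.0, 252.8, 161.1], 'n': 7, 'col': [146.0, 115.0, 84.0]}
```

```bash
cat >> h.py <<'E'
def go(x,y,z,yaw,quiet=False):
    "print the shift from the measured pose to a TCP goal, in the tool axes, m and deg"
    s=env.observe(); p=np.array(s['ee_pos']); a=np.radians(s['tcp_rot'][2])
    d=np.array([x,y,z])-p; X=np.array([np.cos(a),np.sin(a)]); Y=np.array([np.sin(a),-np.cos(a)])
    sp=-((yaw-s['tcp_rot'][2]+180)%360-180)
    print('GO dx %.4f dy %.4f dz %.4f spin %.1f'%(d[:2]@X/1e3,d[:2]@Y/1e3,-d[2]/1e3,sp),'dist',np.linalg.norm(d).round())
E
python3 -c "
from h import *
go(568.8,9.4,230,8.7)"
```

```text
GO dx -0.2648 dy 0.5061 dz 0.0006 spin 55.1 dist 571.0
```

Emit:
send_rows(plan="-0.015 0.03 0 4; -0.04 0.076 0 10; -0.067 0.127 0 18; -0.093 0.178 0 26; -0.12 0.229 0 34; -0.146 0.28 0 42; -0.172 0.329 0 49; -0.195 0.372 0 55", jaw=0.06)

```text
time_s: 1.1
ee_pos: [480.3, 129.7, 231.0]
tcp_rot: [180.0, 0.0, 8.5]
force: [0.5, 0.7, -0.1]
opening: 60.0
```

```bash
python3 -c "
from h import *
st();go(568.8,9.4,230,8.7)"
```

```text
{'time_s': 1.1, 'joint_positions': [15.11, 4.24, -5.62, 80.17, 0.0, 96.59], 'ee_pos': [480.27, 129.71, 230.97], 'tcp_rot': [180.0, 0.03, 8.52], 'force': [0.46, 0.72, -0.07], 'opening': 59.98}
GO dx 0.0697 dy 0.1321 dz 0.0010 spin -0.2 dist 149.0
```

Emit:
send_rows(plan="0.023 0.044 0 0; 0.047 0.088 0 0; 0.064 0.121 0 0; 0.0697 0.132 0 0; 0.0697 0.132 0.025 0; 0.0697 0.132 0.055 0; 0.0697 0.132 0.075 0; 0.0697 0.132 0.076 0")

```text
time_s: 2.1
ee_pos: [567.0, 12.4, 153.7]
tcp_rot: [-180.0, 0.2, 8.8]
force: [-0.8, 0.2, 0.1]
opening: 59.9
```

```bash
python3 -c "
from h import *
st();go(568.8,9.4,155,8.7)"
```

```text
{'time_s': 2.1, 'joint_positions': [1.25, 12.51, -5.65, 72.05, 0.01, 82.43], 'ee_pos': [567.01, 12.41, 153.67], 'tcp_rot': [-179.96, 0.21, 8.82], 'force': [-0.76, 0.17, 0.15], 'opening': 59.88}
GO dx 0.0013 dy 0.0032 dz -0.0013 spin 0.1 dist 4.0
```

Emit:
send_rows(plan="0.001 0.003 -0.001 0; 0.001 0.003 -0.001 0; 0.001 0.003 -0.001 0; 0.001 0.003 -0.001 0; 0.001 0.003 -0.001 0; 0.001 0.003 -0.001 0", jaw=0)

```text
time_s: 2.85
ee_pos: [568.4, 8.6, 157.7]
tcp_rot: [180.0, 0.1, 8.8]
force: [-8.7, -1.2, 7.6]
opening: 12.9
```

```bash
python3 - <<'E'
from h import *
st()
p,d=snap('top','t1'); cv2.imwrite('pics/t1c.png',cv2.resize(p[80:300,50:290,::-1],None,fx=2.5,fy=2.5))
E
```

```text
{'time_s': 2.85, 'joint_positions': [0.88, 12.5, -5.16, 72.44, -0.04, 82.13], 'ee_pos': [568.4, 8.58, 157.66], 'tcp_rot': [179.97, 0.1, 8.76], 'force': [-8.7, -1.17, 7.63], 'opening': 12.88}
```

View pics/t1c.png

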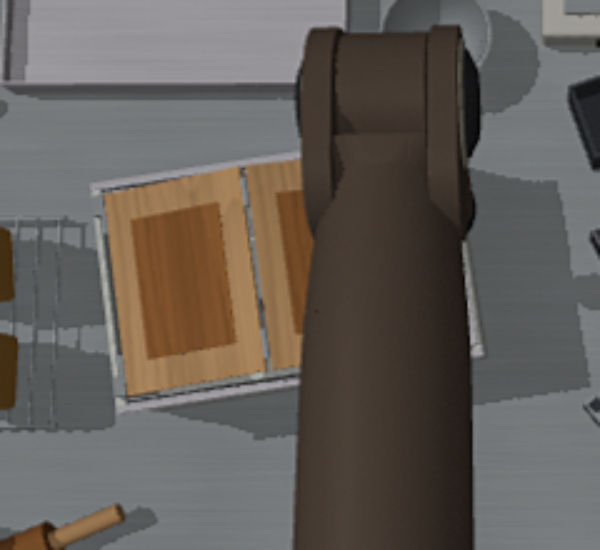

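Emit:
send_rows(plan="0 -0.01 0 0; 0 -0.03 0 0; 0 -0.05 0 0; 0 -0.07 0 0; 0 -0.09 0 0; 0 -0.11 0 0; 0 -0.125 0 0; 0 -0.13 0 0")

```text
time_s: 3.9
ee_pos: [548.1, 137.7, 157.7]
tcp_rot: [180.0, 0.1, 8.8]
force: [-9.8, -2.9, 8.7]
opening: 12.3
```

```bash
python3 - <<'E'
from h import *
st()
p,d=snap('scene','s2'); cv2.imwrite('pics/s2b.png',p[:,:,::-1])
E
```

```text
{'time_s': 3.9, 'joint_positions': [14.11, 12.17, -5.57, 72.39, -0.0, 95.29], 'ee_pos': [548.11, 137.74, 157.66], 'tcp_rot': [179.99, 0.13, 8.82], 'force': [-9.84, -2.91, 8.67], 'opening': 12.31}
```

View pics/s2b.png

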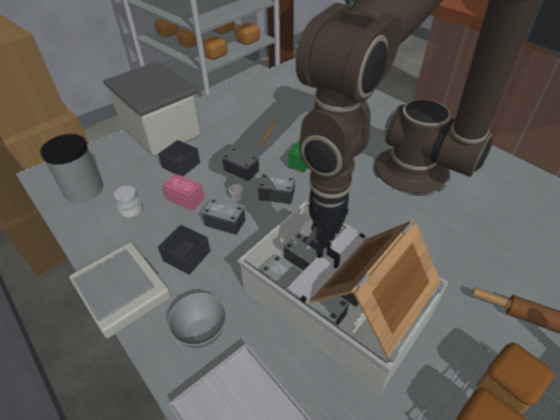

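The door is opening, with its ridge at about (410,235) and the tins below coming into view. I'll pull on to the stop.

Emit:
send_rows(plan="0 -0.01 0 0; 0 -0.03 0 0; 0 -0.05 0 0; 0 -0.07 0 0; 0 -0.09 0 0; 0 -0.11 0 0; 0 -0.123 0 0; 0 -0.127 0 0")

```text
time_s: 4.95
ee_pos: [528.5, 263.5, 157.7]
tcp_rot: [-180.0, 0.2, 8.8]
force: [-10.2, -3.4, 9.3]
opening: 12.8
```

```bash
python3 - <<'E'
from h import *
st()
p,d=snap('scene','s3'); cv2.imwrite('pics/s3b.png',p[:,:,::-1])
E
```

```text
{'time_s': 4.95, 'joint_positions': [26.45, 14.9, -2.08, 73.15, 0.09, 107.61], 'ee_pos': [528.49, 263.48, 157.73], 'tcp_rot': [-179.96, 0.16, 8.84], 'force': [-10.22, -3.39, 9.27], 'opening': 12.82}
```

View pics/s3b.png

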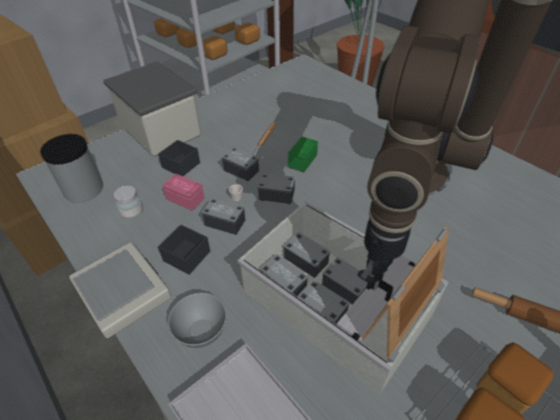

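Door folded back: the handle moved 258 mm, which works out to about 1.23 rad. Next I'll release it and rise.

Emit:
send_rows(plan="0 0 0 0; 0 0 0 0; 0 0 -0.01 0; 0 0 -0.04 0; 0 0 -0.08 0; 0 0.02 -0.1 0; 0 0.07 -0.1 0; 0 0.13 -0.1 0", jaw=0.045)

```text
time_s: 6.0
ee_pos: [551.2, 133.8, 257.3]
tcp_rot: [-180.0, -0.1, 8.9]
force: [0.7, -0.9, 0.1]
opening: 45.1
```

Emit:
send_rows(plan="0 0.05 0 0; 0 0.11 0 0; 0 0.17 0 -5; 0 0.22 0 -10; 0.01 0.26 0 -15; 0.02 0.28 0 -20; 0.02 0.28 0 -20", jaw=0.08)

```text
time_s: 6.88
ee_pos: [613.6, -140.9, 256.1]
tcp_rot: [-180.0, 0.0, 28.6]
force: [0.8, 0.2, -0.3]
opening: 79.9
```

```bash
python3 - <<'E'
from h import *
st()
for n in('top','scene'):
    p,d=snap(n,n+'4'); cv2.imwrite(f'pics/{n}4b.png',cv2.resize(p[80:320,50:400,::-1],None,fx=2.2,fy=2.2) if n=='top' else cv2.resize(p[120:400,150:470,::-1],None,fx=2,fy=2))
    print(n)
    for b in blobs(n,p,d,52,72,(150,700,-450,60)): print({k:(v.tolist() if hasattr(v,'tolist') else v) for k,v in b.items() if k!='mean'})
    print('in cup')
    for b in blobs(n,p,d,55,75,(400,700,0,400),40): print({k:(v.tolist() if hasattr(v,'tolist') else v) for k,v in b.items()})
    for b in blobs(n,p,d,124,142,(400,700,-100,400),100): print('rim',{k:(v.tolist() if hasattr(v,'tolist') else v) for k,v in b.items()})
E
```

```text
{'time_s': 6.88, 'joint_positions': [-12.93, 19.18, 15.99, 86.81, -0.0, 48.47], 'ee_pos': [613.6, -140.86, 256.13], 'tcp_rot': [-180.0, 0.01, 28.6], 'force': [0.78, 0.24, -0.34], 'opening': 79.9}
top
{'c': [626.0, -362.2], 's': [102.8, 60.8], 'a': -69.7, 'z': [59.6, 64.0, 67.5], 'n': 769, 'col': [152.0, 86.0, 109.0]}
{'c': [609.7, 40.7], 's': [61.2, 45.0], 'a': 6.4, 'z': [59.1, 63.7, 67.3], 'n': 322, 'col': [115.0, 119.0, 121.0]}
{'c': [600.7, -243.2], 's': [66.1, 32.7], 'a': -8.9, 'z': [58.2, 63.2, 66.3], 'n': 159, 'col': [109.0, 112.0, 114.0]}
{'c': [518.1, 32.5], 's': [62.3, 61.5], 'a': -82.1, 'z': [60.1, 64.1, 67.6], 'n': 462, 'col': [121.0, 125.0, 127.0]}
{'c': [411.7, -196.0], 's': [89.7, 60.0], 'a': -51.7, 'z': [58.3, 62.2, 65.9], 'n': 450, 'col': [120.0, 124.0, 126.0]}
{'c': [419.7, -355.6], 's': [101.7, 59.9], 'a': -74.9, 'z': [59.3, 63.6, 67.0], 'n': 790, 'col': [119.0, 122.0, 124.0]}
{'c': [236.6, -260.3], 's': [100.6, 60.6], 'a': 20.9, 'z': [60.2, 64.2, 67.6], 'n': 831, 'col': [24.0, 115.0, 50.0]}
in cup
{'c': [659.3, 151.9], 's': [268.4, 3.4], 'a': -81.1, 'z': [57.1, 66.
[... 2651 characters left out ...]
-83.0, 'z': [61.9, 65.8, 67.8], 'mean': [606.8, 69.2, 65.3], 'n': 936, 'col': [111.0, 115.0, 116.0]}
{'c': [499.1, 172.7], 's': [101.7, 63.2], 'a': -81.8, 'z': [60.7, 65.4, 67.7], 'mean': [502.1, 174.2, 64.8], 'n': 985, 'col': [78.0, 81.0, 82.0]}
{'c': [657.2, 200.2], 's': [385.5, 8.3], 'a': -80.4, 'z': [57.1, 64.9, 73.0], 'mean': [653.7, 222.4, 65.0], 'n': 703, 'col': [118.0, 120.0, 116.0]}
{'c': [588.1, 182.0], 's': [101.0, 61.9], 'a': -79.9, 'z': [62.0, 65.7, 67.6], 'mean': [588.9, 184.7, 65.3], 'n': 1104, 'col': [90.0, 94.0, 95.0]}
rim {'c': [541.6, 181.5], 's': [387.3, 251.7], 'a': -81.3, 'z': [129.0, 133.5, 139.0], 'mean': [558.1, 232.7, 134.1], 'n': 4964, 'col': [116.0, 116.0, 118.0]}
```

View pics/top4b.png

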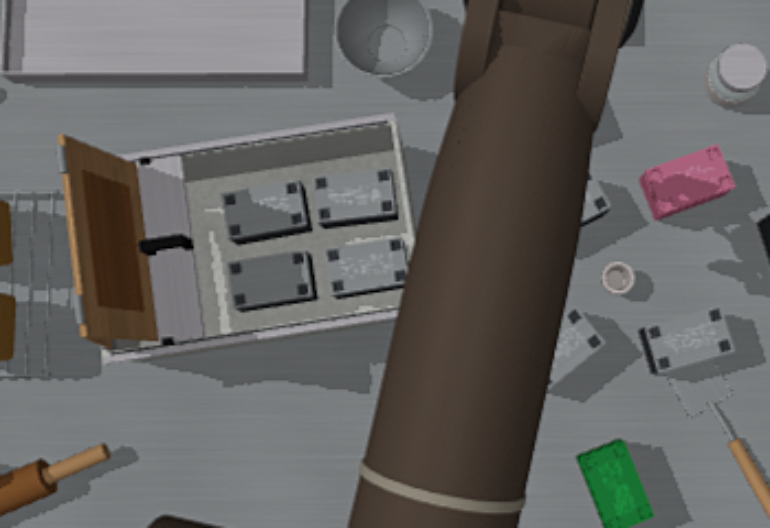

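View pics/scene4b.png

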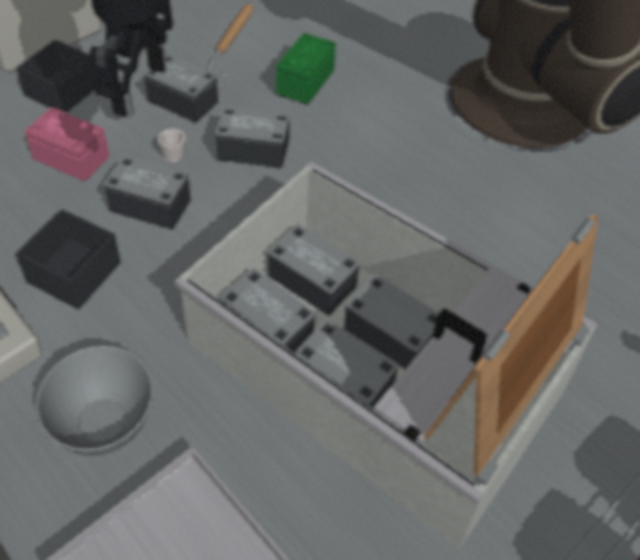

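The four base tins and three table tins are measured, and the two cameras agree to about 1.3 mm. I'm going for tin A now.

```bash
python3 -c "
from h import *
go(592.5,-202.1,12,28.0)"
```

```text
GO dx -0.0482 dy 0.0454 dz 0.2446 spin 0.7 dist 253.0
```

Emit:
send_rows(plan="-0.02 0.018 0.02 0; -0.04 0.036 0.06 0.4; -0.048 0.045 0.11 0.7; -0.048 0.0455 0.155 0.7; -0.048 0.0455 0.195 0.7; -0.048 0.0455 0.225 0.7; -0.048 0.0455 0.243 0.7; -0.048 0.0455 0.2445 0.7", jaw=0.08)

```text
time_s: 7.98
ee_pos: [592.3, -201.3, 11.2]
tcp_rot: [-179.9, 0.1, 28.1]
force: [1.2, 0.1, 0.2]
opening: 79.8
```

```bash
python3 - <<'E'
from h import *
st();go(592.5,-202.1,12,28.0)
p,d=snap('scene','s5'); cv2.imwrite('pics/s5b.png',cv2.resize(p[120:280,130:350,::-1],None,fx=3,fy=3))
E
```

```text
{'time_s': 7.98, 'joint_positions': [-18.77, 22.63, -10.38, 57.08, 0.0, 43.13], 'ee_pos': [592.29, -201.31, 11.21], 'tcp_rot': [-179.93, 0.06, 28.1], 'force': [1.2, 0.15, 0.2], 'opening': 79.83}
GO dx -0.0002 dy 0.0008 dz -0.0008 spin 0.1 dist 1.0
```

View pics/s5b.png

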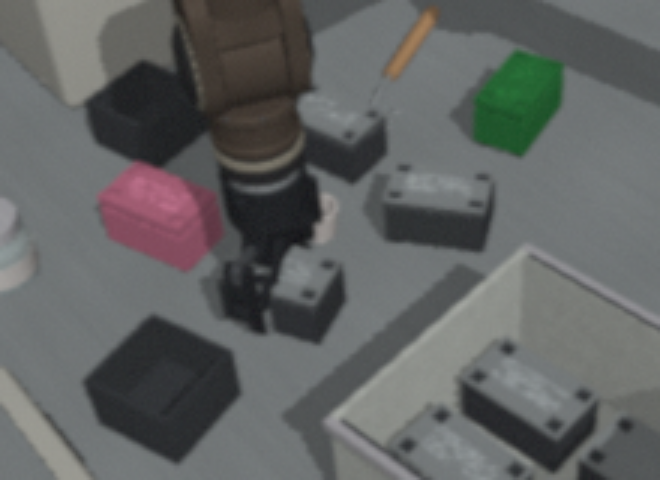

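The jaws straddle tin A, at (305,285) in the crop. I'll close and lift.

Emit:
send_rows(plan="0 0.0005 -0.001 0; 0 0.0005 -0.001 0; 0 0.0005 -0.001 0; 0 0.0005 -0.001 0; 0 0.0005 -0.001 0; 0 0.0005 -0.015 0; 0 0.0005 -0.04 0; 0 0.0005 -0.06 0", jaw=0)

```text
time_s: 9.02
ee_pos: [593.2, -202.6, 73.1]
tcp_rot: [-180.0, -0.0, 28.1]
force: [0.1, 0.6, -4.1]
opening: 59.3
```

```bash
python3 - <<'E'
from h import *
st();go(588.2,182.6,172,10.2)
E
```

```text
{'time_s': 9.02, 'joint_positions': [-18.86, 20.46, -5.32, 64.21, 0.01, 43.07], 'ee_pos': [593.16, -202.62, 73.12], 'tcp_rot': [-180.0, -0.01, 28.07], 'force': [0.11, 0.64, -4.09], 'opening': 59.31}
GO dx 0.1769 dy -0.3423 dz -0.0989 spin 17.9 dist 398.0
```

Emit:
send_rows(plan="0 -0.01 -0.03 0; 0.01 -0.03 -0.065 1; 0.03 -0.065 -0.09 4; 0.053 -0.11 -0.099 7; 0.077 -0.155 -0.099 10; 0.1 -0.2 -0.099 13; 0.125 -0.245 -0.099 16; 0.15 -0.29 -0.099 18")

```text
time_s: 10.02
ee_pos: [588.7, 125.4, 171.4]
tcp_rot: [-180.0, -0.0, 10.0]
force: [1.2, 0.1, -4.1]
opening: 59.6
```

```bash
python3 - <<'E'
from h import *
st();go(588.2,182.6,172,10.2)
E
```

```text
{'time_s': 10.02, 'joint_positions': [12.03, 15.86, 0.9, 75.02, 0.0, 92.04], 'ee_pos': [588.7, 125.44, 171.4], 'tcp_rot': [-180.0, -0.01, 9.99], 'force': [1.17, 0.12, -4.07], 'opening': 59.61}
GO dx 0.0094 dy -0.0564 dz -0.0006 spin -0.2 dist 57.0
```

Emit:
send_rows(plan="0.003 -0.02 0 0; 0.006 -0.04 0 0; 0.0094 -0.056 0 -0.2; 0.0094 -0.0564 0.02 -0.2; 0.0094 -0.0564 0.05 -0.2; 0.0094 -0.0564 0.065 -0.2; 0.0094 -0.0564 0.066 -0.2; 0.0094 -0.0564 0.066 -0.2")

```text
time_s: 11.02
ee_pos: [589.0, 181.0, 105.8]
tcp_rot: [-180.0, -0.1, 10.2]
force: [-0.2, 0.1, -3.5]
opening: 59.4
```

```bash
python3 - <<'E'
from h import *
st();go(588.2,182.6,90,10.2)
p,d=snap('scene','s6'); cv2.imwrite('pics/s6b.png',cv2.resize(p[190:370,230:450,::-1],None,fx=3,fy=3,interpolation=cv2.INTER_CUBIC))
print('lid')
for b in blobs('scene',p,d,145,175,(480,680,100,260),20): print({k:(v.tolist() if hasattr(v,'tolist') else v) for k,v in b.items() if k!='mean'})
p,d=snap('top','t6'); 
for b in blobs('top',p,d,145,175,(480,680,100,260),20): print({k:(v.tolist() if hasattr(v,'tolist') else v) for k,v in b.items() if k!='mean'})
E
```

```text
{'time_s': 11.02, 'joint_positions': [17.08, 18.43, -3.95, 67.55, -0.0, 96.83], 'ee_pos': [589.03, 180.95, 105.8], 'tcp_rot': [-179.99, -0.07, 10.25], 'force': [-0.21, 0.14, -3.49], 'opening': 59.41}
GO dx -0.0005 dy -0.0018 dz 0.0158 spin 0.0 dist 16.0
lid
{'c': [603.2, 143.1], 's': [47.9, 20.4], 'a': 12.5, 'z': [150.8, 155.3, 157.7], 'n': 131, 'col': [75.0, 77.0, 78.0]}
{'c': [600.5, 206.5], 's': [104.0, 57.9], 'a': 1.8, 'z': [151.1, 155.9, 162.1], 'n': 712, 'col': [95.0, 99.0, 100.0]}
{'c': [535.3, 255.7], 's': [10.5, 5.7], 'a': -45.4, 'z': [148.3, 157.0, 170.8], 'n': 39, 'col': [28.0, 29.0, 30.0]}
{'c': [595.8, 151.9], 's': [60.8, 37.4], 'a': 9.7, 'z': [149.3, 154.2, 157.4], 'n': 294, 'col': [80.0, 83.0, 85.0]}
{'c': [552.3, 169.3], 's': [15.1, 13.2], 'a': -78.7, 'z': [157.9, 162.3, 170.2], 'n': 30, 'col': [18.0, 19.0, 22.0]}
```

View pics/s6b.png

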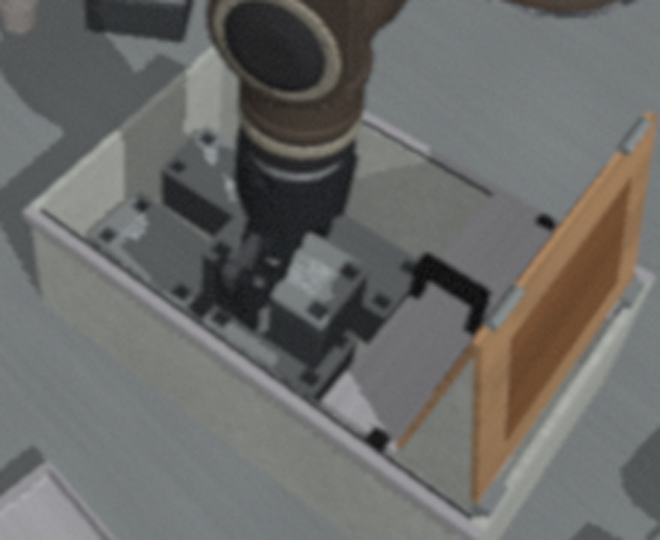

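Emit:
send_rows(plan="-0.0006 -0.001 0.01 0; -0.0006 -0.001 0.018 0; -0.0006 -0.001 0.023 0; -0.0006 -0.001 0.026 0; -0.0006 -0.001 0.028 0; -0.0006 -0.001 0.03 0; -0.0006 -0.001 0.032 0; -0.0006 -0.001 0.033 0")

```text
time_s: 12.12
ee_pos: [587.9, 182.0, 74.8]
tcp_rot: [-180.0, -0.1, 10.3]
force: [-7.2, -1.7, 18.2]
opening: 59.4
```

```bash
python3 - <<'E'
from h import *
st();go(588.3,181.8,72,10.2)
E
```

```text
{'time_s': 12.12, 'joint_positions': [17.21, 19.12, -6.99, 63.76, -0.0, 96.93], 'ee_pos': [587.86, 182.02, 74.8], 'tcp_rot': [-179.99, -0.13, 10.28], 'force': [-7.22, -1.66, 18.23], 'opening': 59.36}
GO dx 0.0004 dy 0.0003 dz 0.0028 spin 0.1 dist 3.0
```

```bash
python3 - <<'E'
from h import *
p,d=snap('scene','s7'); cv2.imwrite('pics/s7b.png',cv2.resize(p[190:370,230:450,::-1],None,fx=3,fy=3,interpolation=cv2.INTER_CUBIC))
for b in blobs('scene',p,d,110,140,(540,640,160,235),20): print({k:(v.tolist() if hasattr(v,'tolist') else v) for k,v in b.items() if k!='mean'})
E
```

```text
{'c': [591.4, 207.4], 's': [95.0, 52.8], 'a': 6.5, 'z': [118.7, 124.5, 126.9], 'n': 662, 'col': [84.0, 87.0, 89.0]}
```

View pics/s7b.png

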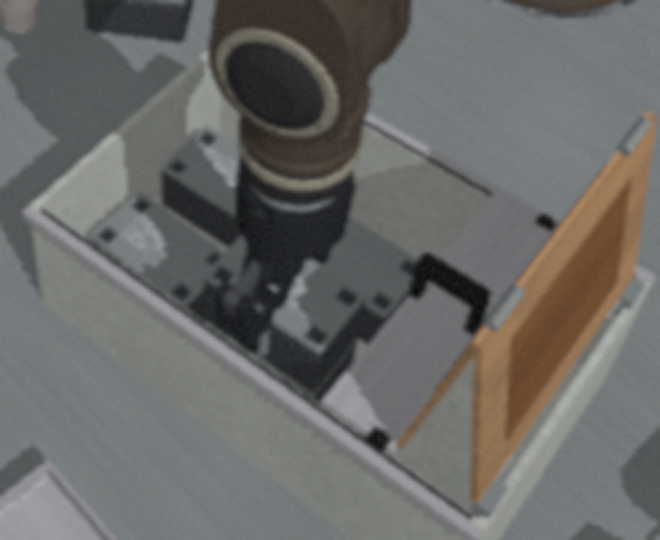

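The lid height reads 124.5, and 124.8 was expected for a seated tin, so the feet are in the pockets. I'll release and move to tin B.

Emit:
send_rows(plan="0 0 -0.002 0; 0 0 -0.002 0; 0 0 -0.002 0; 0 0 -0.02 0; 0 0 -0.06 0; 0 0 -0.1 0; 0 0.02 -0.13 0; 0 0.05 -0.14 0", jaw=0.072)

```text
time_s: 13.18
ee_pos: [598.2, 133.1, 216.3]
tcp_rot: [-180.0, -0.4, 10.4]
force: [-0.0, 0.4, -0.2]
opening: 72.0
```

```bash
python3 - <<'E'
from h import *
st();go(425,-165,230,38)
E
```

```text
{'time_s': 13.18, 'joint_positions': [12.55, 16.58, 7.46, 80.5, 0.0, 92.18], 'ee_pos': [598.21, 133.14, 216.31], 'tcp_rot': [-179.98, -0.39, 10.36], 'force': [-0.01, 0.36, -0.18], 'opening': 71.97}
GO dx -0.2240 dy 0.2621 dz -0.0137 spin -27.6 dist 345.0
```

Emit:
send_rows(plan="-0.02 0.025 -0.01 -2; -0.055 0.065 -0.014 -6; -0.09 0.105 -0.014 -10; -0.125 0.147 -0.014 -15; -0.16 0.188 -0.014 -20; -0.195 0.228 -0.014 -25; -0.218 0.255 -0.014 -27.6; -0.224 0.262 -0.014 -27.6", jaw=0.08)

```text
time_s: 14.18
ee_pos: [422.6, -166.7, 227.6]
tcp_rot: [179.8, -0.1, 37.7]
force: [-0.3, 0.1, -0.4]
opening: 80.3
```

```bash
python3 - <<'E'
from h import *
st()
P=lambda b:print({k:(v.tolist() if hasattr(v,'tolist') else v) for k,v in b.items() if k!='mean'})
for n in('top','scene'):
    p,d=snap(n,n+'8'); cv2.imwrite(f'pics/{n}8.png',p[:,:,::-1]);print(n)
    for b in blobs(n,p,d,52,72,(300,650,-450,-120)): P(b)
    for b in blobs(n,p,d,54,75,(460,630,20,230)): P(b)
    print('stacked')
    for b in blobs(n,p,d,115,130,(540,630,130,235)): P(b)
E
```

```text
{'time_s': 14.18, 'joint_positions': [-21.53, -0.6, -11.06, 79.35, -0.0, 30.78], 'ee_pos': [422.58, -166.71, 227.62], 'tcp_rot': [179.84, -0.09, 37.69], 'force': [-0.27, 0.09, -0.44], 'opening': 80.35}
top
{'c': [625.5, -361.8], 's': [102.0, 60.7], 'a': -70.4, 'z': [59.8, 64.2, 67.7], 'n': 677, 'col': [159.0, 91.0, 115.0]}
{'c': [419.6, -355.2], 's': [101.7, 59.6], 'a': -74.4, 'z': [59.7, 63.7, 67.3], 'n': 656, 'col': [98.0, 101.0, 103.0]}
{'c': [601.3, 70.1], 's': [98.8, 58.1], 'a': -89.2, 'z': [60.1, 63.9, 67.2], 'n': 679, 'col': [105.0, 108.0, 109.0]}
{'c': [560.1, 176.3], 's': [99.3, 13.8], 'a': -72.4, 'z': [55.8, 64.2, 72.1], 'n': 74, 'col': [46.0, 48.0, 49.0]}
{'c': [514.2, 59.0], 's': [86.2, 61.6], 'a': -80.9, 'z': [60.4, 64.3, 67.4], 'n': 642, 'col': [116.0, 120.0, 121.0]}
{'c': [498.7, 174.3], 's': [100.8, 61.3], 'a': -81.4, 'z': [59.6, 64.0, 67.3], 'n': 796, 'col': [85.0, 87.0, 89.0]}
stacked
{'c': [589.2, 184.0], 's': [100.4, 62.1], 'a': -79.7, 'z': [119.2, 123.0, 126.1], 'n': 839, 'col': [104.0, 107.0, 109.0]}
scene
{'c': [420.2, -357.2], 's': [103.5, 63.3], 'a': -74.2, '
[... 193 characters left out ...]
, -365.3], 's': [106.5, 63.2], 'a': -72.1, 'z': [60.8, 65.8, 67.9], 'n': 488, 'col': [153.0, 90.0, 110.0]}
{'c': [513.9, 58.2], 's': [85.5, 62.1], 'a': -80.2, 'z': [60.2, 65.7, 67.8], 'n': 710, 'col': [106.0, 111.0, 112.0]}
{'c': [602.3, 69.4], 's': [99.6, 57.7], 'a': -87.8, 'z': [62.7, 65.8, 67.8], 'n': 730, 'col': [102.0, 106.0, 107.0]}
{'c': [498.8, 173.2], 's': [100.8, 62.3], 'a': -81.3, 'z': [61.9, 65.7, 67.6], 'n': 830, 'col': [78.0, 81.0, 82.0]}
{'c': [618.5, 183.8], 's': [92.7, 4.0], 'a': -79.2, 'z': [61.3, 68.5, 73.9], 'n': 112, 'col': [62.0, 64.0, 65.0]}
stacked
{'c': [589.4, 182.6], 's': [101.0, 63.1], 'a': -80.2, 'z': [120.4, 124.8, 126.8], 'n': 1205, 'col': [96.0, 100.0, 101.0]}
```

View pics/top8.png

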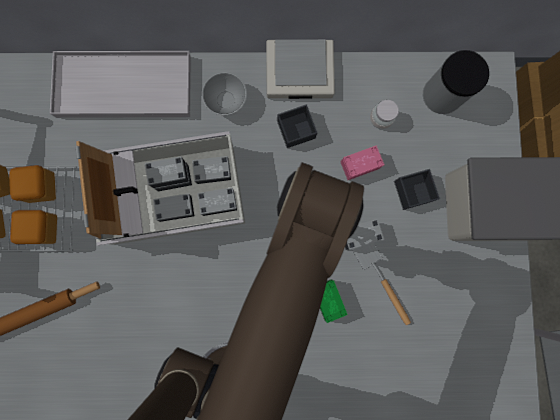

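View pics/scene8.png

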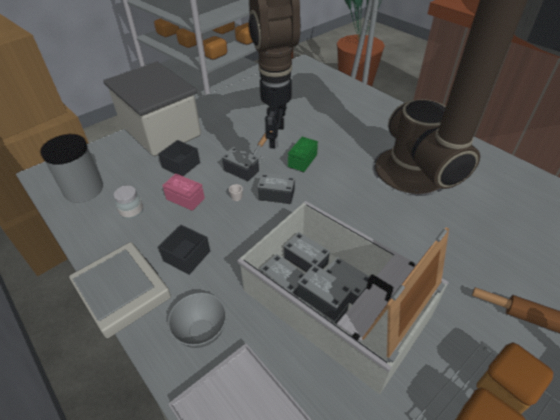

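Tin A is seated on its base, and tins B and C haven't moved. I'll pick B next.

```bash
python3 -c "
from h import *
go(408.0,-192.4,12.5,38.0)"
```

```text
GO dx -0.0283 dy 0.0118 dz 0.2145 spin -0.3 dist 217.0
```

Emit:
send_rows(plan="-0.015 0.006 0.02 -0.3; -0.028 0.012 0.06 -0.3; -0.0283 0.012 0.105 -0.3; -0.0283 0.012 0.145 -0.3; -0.0283 0.012 0.18 -0.3; -0.0283 0.012 0.205 -0.3; -0.0283 0.012 0.2135 -0.3; -0.0283 0.012 0.2145 -0.3", jaw=0.08)

```text
time_s: 15.28
ee_pos: [408.6, -191.4, 11.5]
tcp_rot: [-180.0, -0.0, 38.2]
force: [0.1, -0.1, 0.2]
opening: 80.1
```

```bash
python3 -c "
from h import *
st();go(408.0,-192.4,12.5,38.0)
p,d=snap('scene','s9');
for b in blobs('scene',p,d,52,72,(350,480,-250,-130)): print(b['c'],b['s'],b['a'])"
```

```text
{'time_s': 15.28, 'joint_positions': [-25.11, 5.15, -33.19, 51.66, 0.01, 26.66], 'ee_pos': [408.55, -191.42, 11.52], 'tcp_rot': [-180.0, -0.01, 38.22], 'force': [0.11, -0.09, 0.22], 'opening': 80.09}
GO dx -0.0010 dy 0.0004 dz -0.0010 spin 0.2 dist 1.0
[ 385.1 -174.1] [78.9 41.9] 38.6
[ 432.7 -221.9] [65.2 24. ] 37.6
```

Emit:
send_rows(plan="-0.001 0.0004 -0.001 0.2; -0.001 0.0004 -0.001 0.2; -0.001 0.0004 -0.001 0.2; -0.001 0.0004 -0.001 0.2; -0.001 0.0004 -0.001 0.2", jaw=0)

```text
time_s: 15.95
ee_pos: [408.3, -193.4, 13.8]
tcp_rot: [179.9, -0.1, 38.0]
force: [0.0, 0.5, 5.6]
opening: 59.4
```

```bash
python3 - <<'E'
from h import *
st();go(606.5,67.6,172,6.7)
E
```

```text
{'time_s': 15.95, 'joint_positions': [-25.35, 4.97, -33.07, 51.8, -0.0, 26.7], 'ee_pos': [408.3, -193.4, 13.78], 'tcp_rot': [179.86, -0.07, 37.95], 'force': [0.01, 0.54, 5.58], 'opening': 59.36}
GO dx 0.3168 dy -0.0839 dz -0.1582 spin 31.3 dist 364.0
```

Emit:
send_rows(plan="0 0 -0.015 0; 0 0 -0.045 0; 0.01 -0.002 -0.09 2; 0.04 -0.01 -0.13 5; 0.085 -0.022 -0.155 10; 0.135 -0.035 -0.158 16; 0.185 -0.049 -0.158 22; 0.235 -0.062 -0.158 28")

```text
time_s: 16.95
ee_pos: [555.0, 2.0, 171.1]
tcp_rot: [180.0, -0.0, 9.8]
force: [0.5, 0.3, -5.1]
opening: 59.4
```

```bash
python3 - <<'E'
from h import *
st();go(606.6,66.6,172,6.7)
E
```

```text
{'time_s': 16.95, 'joint_positions': [0.21, 10.79, -5.58, 73.62, -0.01, 80.45], 'ee_pos': [554.98, 2.01, 171.06], 'tcp_rot': [179.99, -0.0, 9.76], 'force': [0.54, 0.35, -5.14], 'opening': 59.39}
GO dx 0.0618 dy -0.0549 dz -0.0009 spin 3.1 dist 83.0
```

Emit:
send_rows(plan="0.025 -0.022 0 1; 0.05 -0.045 0 3; 0.0618 -0.055 0 3.1; 0.0618 -0.055 0 3.1; 0.0618 -0.055 0.03 3.1; 0.0618 -0.055 0.06 3.1; 0.0618 -0.055 0.066 3.1; 0.0618 -0.055 0.066 3.1")

```text
time_s: 17.95
ee_pos: [605.4, 64.8, 104.8]
tcp_rot: [180.0, 0.0, 6.8]
force: [-0.4, -0.0, -4.1]
opening: 59.3
```

```bash
python3 - <<'E'
from h import *
st();go(606.6,66.6,73.5,6.7)
p,d=snap('scene','s10'); cv2.imwrite('pics/s10b.png',cv2.resize(p[190:370,230:450,::-1],None,fx=3,fy=3,interpolation=cv2.INTER_CUBIC))
E
```

```text
{'time_s': 17.95, 'joint_positions': [6.11, 17.76, -4.99, 67.27, -0.01, 89.28], 'ee_pos': [605.44, 64.76, 104.85], 'tcp_rot': [179.99, 0.02, 6.83], 'force': [-0.38, -0.04, -4.14], 'opening': 59.3}
GO dx 0.0014 dy -0.0017 dz 0.0313 spin 0.1 dist 31.0
```

View pics/s10b.png

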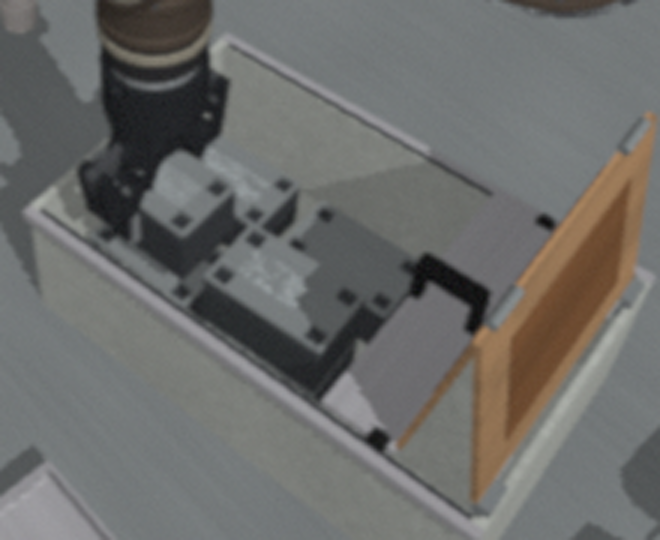

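Tin B hangs over base 1, at about (185,215) in the crop. I'll lower it.

Emit:
send_rows(plan="0.0014 -0.0017 0.01 0; 0.0014 -0.0017 0.018 0; 0.0014 -0.0017 0.023 0; 0.0014 -0.0017 0.026 0; 0.0014 -0.0017 0.028 0; 0.0014 -0.0017 0.03 0; 0.0014 -0.0017 0.0315 0; 0.0014 -0.0017 0.0325 0")

```text
time_s: 19.0
ee_pos: [606.9, 67.3, 73.8]
tcp_rot: [180.0, -0.1, 6.9]
force: [-7.4, -0.1, 14.1]
opening: 59.2
```

```bash
python3 - <<'E'
from h import *
st();go(606.6,66.6,73.5,6.7)
p,d=snap('scene','s11'); cv2.imwrite('pics/s11b.png',cv2.resize(p[190:370,230:450,::-1],None,fx=3,fy=3,interpolation=cv2.INTER_CUBIC))
for b in blobs('scene',p,d,110,145,(560,650,65,130),20): print({k:(v.tolist() if hasattr(v,'tolist') else v) for k,v in b.items()})
E
```

```text
{'time_s': 19.0, 'joint_positions': [6.33, 18.71, -7.69, 63.54, -0.0, 89.46], 'ee_pos': [606.89, 67.34, 73.81], 'tcp_rot': [180.0, -0.06, 6.87], 'force': [-7.45, -0.11, 14.14], 'opening': 59.21}
GO dx -0.0004 dy 0.0007 dz 0.0003 spin 0.2 dist 1.0
{'c': [605.7, 93.3], 's': [86.5, 55.3], 'a': 2.0, 'z': [117.5, 123.7, 126.7], 'mean': [608.5, 94.2, 123.3], 'n': 646, 'col': [101.0, 105.0, 106.0]}
```

View pics/s11b.png

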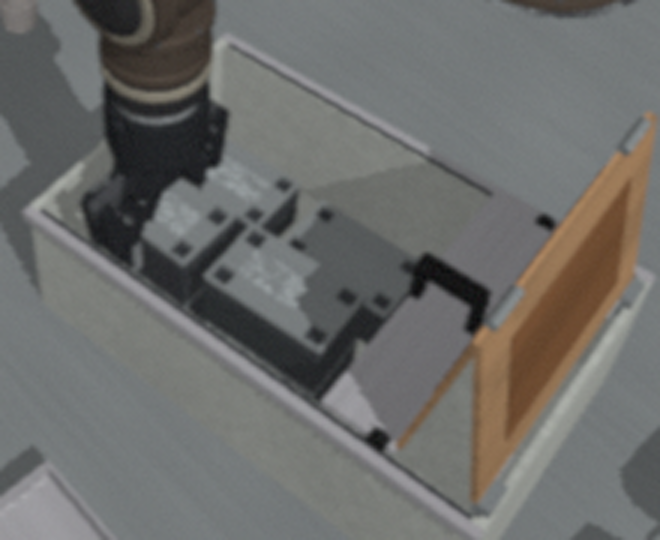

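Tin B is seated: the lid reads 123.7 and the TCP is at 73.8, both as predicted. I'll release and head for tin C.

Emit:
send_rows(plan="0 0 -0.002 0; 0 0 -0.002 0; 0 0 -0.002 0; 0 0 -0.02 0; 0 0 -0.06 0; 0 0 -0.1 0; 0 0.02 -0.13 0; 0 0.05 -0.14 0", jaw=0.072)

```text
time_s: 20.05
ee_pos: [615.2, 17.9, 216.5]
tcp_rot: [180.0, -0.5, 7.0]
force: [0.2, 0.2, -0.5]
opening: 72.1
```

```bash
python3 - <<'E'
from h import *
st();go(435,-290,215,15.4)
P=lambda b:print({k:(v.tolist() if hasattr(v,'tolist') else v) for k,v in b.items() if k!='mean'})
for n in('top','scene'):
    p,d=snap(n,n+'12'); print(n)
    for b in blobs(n,p,d,52,72,(300,650,-450,-120)): P(b)
    for b in blobs(n,p,d,54,75,(460,560,-20,230)): P(b)
E
```

```text
{'time_s': 20.05, 'joint_positions': [1.66, 16.81, 7.79, 80.52, 0.01, 84.7], 'ee_pos': [615.2, 17.9, 216.5], 'tcp_rot': [179.96, -0.46, 6.96], 'force': [0.19, 0.16, -0.46], 'opening': 72.08}
GO dx -0.2162 dy 0.2838 dz 0.0015 spin -8.4 dist 357.0
top
{'c': [626.1, -362.7], 's': [102.1, 60.4], 'a': -70.2, 'z': [59.9, 64.1, 67.7], 'n': 687, 'col': [166.0, 96.0, 122.0]}
{'c': [420.0, -356.0], 's': [102.0, 59.8], 'a': -74.8, 'z': [59.4, 63.7, 67.3], 'n': 789, 'col': [118.0, 122.0, 124.0]}
{'c': [492.2, 215.5], 's': [59.8, 21.7], 'a': 3.8, 'z': [58.1, 63.2, 67.5], 'n': 143, 'col': [78.0, 78.0, 79.0]}
scene
{'c': [422.4, -368.8], 's': [76.6, 66.3], 'a': -75.2, 'z': [59.9, 65.1, 67.5], 'n': 240, 'col': [105.0, 109.0, 110.0]}
{'c': [625.7, -363.3], 's': [102.2, 64.1], 'a': -69.6, 'z': [61.4, 65.8, 68.1], 'n': 489, 'col': [159.0, 93.0, 114.0]}
{'c': [506.0, -12.9], 's': [92.9, 5.9], 'a': 6.3, 'z': [56.6, 65.1, 72.6], 'n': 109, 'col': [140.0, 143.0, 138.0]}
{'c': [514.1, 49.9], 's': [102.3, 61.9], 'a': -82.4, 'z': [61.8, 65.6, 67.8], 'n': 783, 'col': [113.0, 118.0, 119.0]}
{'c': [498.6, 172.7], 's': [101.8, 63.1], 'a': -81.7, 'z': [61.7, 65.6, 67.8], 'n': 828, 'col': [82.0, 85.0, 86.0]}
```

Emit:
send_rows(plan="-0.02 0.026 0 -1; -0.055 0.072 0 -3; -0.09 0.118 0 -5; -0.125 0.164 0 -7; -0.16 0.21 0 -8.4; -0.19 0.25 0 -8.4; -0.212 0.28 0 -8.4; -0.216 0.284 0 -8.4", jaw=0.08)

```text
time_s: 21.15
ee_pos: [432.2, -291.7, 212.6]
tcp_rot: [179.9, -0.1, 15.1]
force: [-0.5, -0.3, 0.1]
opening: 80.1
```

```bash
python3 - <<'E'
from h import *
st();go(419.9,-355.8,12.5,15.3)
P=lambda b:print({k:(v.tolist() if hasattr(v,'tolist') else v) for k,v in b.items() if k!='mean'})
for n in('top','scene'):
    p,d=snap(n,n+'13'); print(n)
    for b in blobs(n,p,d,52,72,(300,650,-450,-120)): P(b)
    for b in blobs(n,p,d,54,75,(460,560,-5,230)): P(b)
    for b in blobs(n,p,d,112,128,(545,660,8,235)): P(b)
E
```

```text
{'time_s': 21.15, 'joint_positions': [-34.02, 6.74, -5.14, 77.99, 0.01, 40.89], 'ee_pos': [432.2, -291.69, 212.57], 'tcp_rot': [179.91, -0.09, 15.1], 'force': [-0.52, -0.31, 0.12], 'opening': 80.15}
GO dx -0.0286 dy 0.0587 dz 0.2001 spin -0.2 dist 210.0
top
{'c': [625.5, -362.1], 's': [101.3, 60.5], 'a': -70.8, 'z': [59.8, 64.3, 67.6], 'n': 682, 'col': [159.0, 91.0, 115.0]}
{'c': [515.2, 51.3], 's': [100.1, 61.5], 'a': -80.7, 'z': [59.8, 64.1, 67.5], 'n': 784, 'col': [112.0, 116.0, 118.0]}
{'c': [498.5, 174.2], 's': [100.9, 60.7], 'a': -81.1, 'z': [59.5, 63.7, 67.3], 'n': 796, 'col': [85.0, 87.0, 89.0]}
{'c': [607.9, 69.3], 's': [100.4, 61.7], 'a': -83.3, 'z': [118.1, 122.0, 125.1], 'n': 840, 'col': [113.0, 116.0, 118.0]}
{'c': [589.3, 183.8], 's': [100.0, 61.9], 'a': -80.0, 'z': [118.6, 122.7, 125.9], 'n': 837, 'col': [104.0, 107.0, 108.0]}
scene
{'c': [419.1, -356.4], 's': [102.5, 64.7], 'a': -75.1, 'z': [58.9, 64.9, 67.6], 'n': 481, 'col': [101.0, 105.0, 106.0]}
{'c': [624.4, -363.1], 's': [103.7, 63.6], 'a': -71.4, 'z': [61.1, 65.8, 68.0], 'n': 483, 'col': [152.0, 90.0, 110.0]}
{'c': [513.8, 50.3], 's': [101.6, 61.3], 'a': -82.1, 'z': [61.7, 65.6, 67.8], 'n': 785, 'col': [108.0, 112.0, 113.0]}
{'c': [497.5, 172.6], 's': [101.9, 62.2], 'a': -82.8, 'z': [61.8, 65.7, 67.5], 'n': 825, 'col': [78.0, 81.0, 82.0]}
{'c': [607.9, 68.1], 's': [101.6, 61.5], 'a': -83.2, 'z': [118.9, 123.8, 125.8], 'n': 1048, 'col': [105.0, 109.0, 110.0]}
{'c': [588.4, 182.7], 's': [100.7, 63.2], 'a': -80.2, 'z': [120.4, 124.8, 126.6], 'n': 1204, 'col': [95.0, 99.0, 100.0]}
```

Emit:
send_rows(plan="-0.012 0.024 0.01 -0.2; -0.026 0.053 0.03 -0.2; -0.0286 0.0587 0.07 -0.2; -0.0286 0.0587 0.115 -0.2; -0.0286 0.0587 0.16 -0.2; -0.0286 0.0587 0.19 -0.2; -0.0286 0.0587 0.199 -0.2; -0.0286 0.0587 0.2 -0.2", jaw=0.08)

```text
time_s: 22.25
ee_pos: [421.2, -353.7, 12.1]
tcp_rot: [180.0, -0.0, 15.5]
force: [-0.2, -0.9, 0.3]
opening: 79.8
```

```bash
python3 - <<'E'
from h import *
st();go(419.9,-355.8,12.5,15.3)
p,d=snap('scene','s14'); cv2.imwrite('pics/s14b.png',cv2.resize(p[100:260,180:400,::-1],None,fx=3,fy=3,interpolation=cv2.INTER_CUBIC))
E
```

```text
{'time_s': 22.25, 'joint_positions': [-40.03, 15.05, -20.95, 53.99, 0.01, 34.43], 'ee_pos': [421.21, -353.68, 12.14], 'tcp_rot': [180.0, -0.02, 15.55], 'force': [-0.24, -0.93, 0.28], 'opening': 79.8}
GO dx -0.0018 dy 0.0017 dz -0.0004 spin 0.2 dist 3.0
```

View pics/s14b.png

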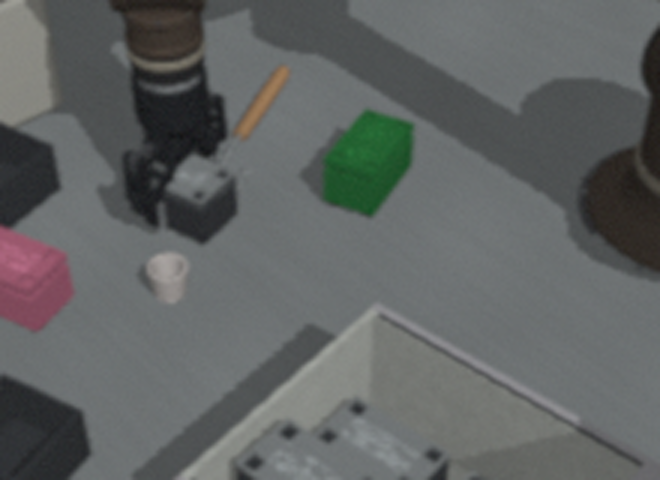

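The jaws straddle tin C, at (200,195) in the crop. Closing.

Emit:
send_rows(plan="-0.0018 0.0017 -0.0004 0.2; -0.0018 0.0017 -0.0004 0.2; -0.0018 0.0017 -0.0004 0.2; -0.0018 0.0017 -0.0004 0.2; -0.0018 0.0017 -0.0004 0.2", jaw=0)

```text
time_s: 22.92
ee_pos: [419.4, -357.4, 14.0]
tcp_rot: [179.9, -0.0, 15.2]
force: [-2.3, 0.3, 6.0]
opening: 59.5
```

```bash
python3 - <<'E'
from h import *
st();go(514.7,50,172,8.9)
E
```

```text
{'time_s': 22.92, 'joint_positions': [-40.41, 14.96, -20.81, 54.09, -0.05, 34.35], 'ee_pos': [419.42, -357.35, 14.04], 'tcp_rot': [179.86, -0.04, 15.24], 'force': [-2.31, 0.31, 6.03], 'opening': 59.49}
GO dx 0.1990 dy -0.3680 dz -0.1580 spin 6.3 dist 447.0
```

Emit:
send_rows(plan="0 0 -0.015 0; 0 0 -0.045 0; 0.007 -0.013 -0.09 0; 0.025 -0.045 -0.13 1; 0.049 -0.09 -0.155 2; 0.073 -0.135 -0.158 3; 0.098 -0.181 -0.158 4; 0.123 -0.227 -0.158 6")

```text
time_s: 23.92
ee_pos: [478.0, -103.4, 171.2]
tcp_rot: [180.0, -0.1, 9.2]
force: [1.5, -0.8, -4.0]
opening: 59.1
```

```bash
python3 - <<'E'
from h import *
st();go(514.9,49.4,172,8.9)
E
```

```text
{'time_s': 23.92, 'joint_positions': [-12.21, 3.68, -13.72, 72.55, 0.02, 68.61], 'ee_pos': [478.03, -103.38, 171.21], 'tcp_rot': [179.99, -0.06, 9.18], 'force': [1.5, -0.84, -3.97], 'opening': 59.1}
GO dx 0.0608 dy -0.1449 dz -0.0008 spin 0.3 dist 157.0
```

Emit:
send_rows(plan="0.02 -0.047 0 0.3; 0.04 -0.095 0 0.3; 0.056 -0.133 0 0.3; 0.0608 -0.1449 0 0.3; 0.0608 -0.1449 0.015 0.3; 0.0608 -0.1449 0.045 0.3; 0.0608 -0.1449 0.064 0.3; 0.0608 -0.1449 0.066 0.3")

```text
time_s: 24.92
ee_pos: [512.8, 46.3, 102.1]
tcp_rot: [180.0, 0.2, 8.9]
force: [0.6, 0.0, -3.8]
opening: 59.1
```

```bash
python3 - <<'E'
from h import *
st();go(514.9,49.4,73.5,8.9)
p,d=snap('scene','s15'); cv2.imwrite('pics/s15b.png',cv2.resize(p[190:370,230:450,::-1],None,fx=3,fy=3,interpolation=cv2.INTER_CUBIC))
E
```

```text
{'time_s': 24.92, 'joint_positions': [5.17, 8.16, -17.52, 64.56, -0.02, 86.31], 'ee_pos': [512.78, 46.26, 102.09], 'tcp_rot': [179.99, 0.24, 8.86], 'force': [0.62, 0.04, -3.79], 'opening': 59.12}
GO dx 0.0026 dy -0.0028 dz 0.0286 spin -0.0 dist 29.0
```

View pics/s15b.png

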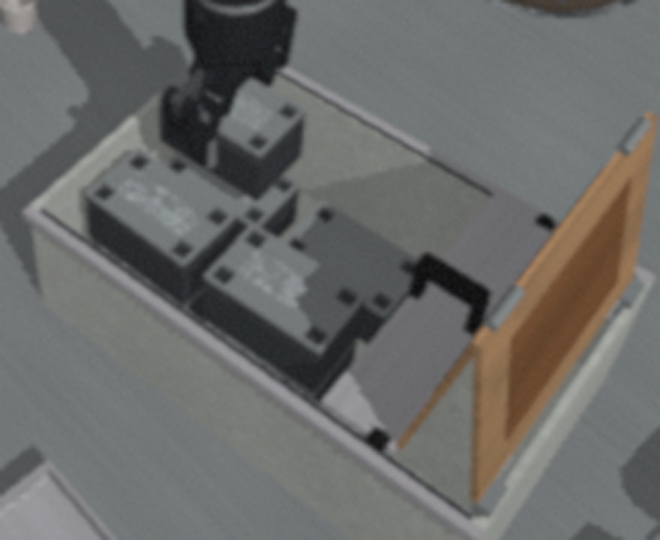

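Emit:
send_rows(plan="0.001 -0.0013 0 0; 0.001 -0.0013 0 0; 0.001 -0.0013 0 0")

```text
time_s: 25.35
ee_pos: [515.8, 49.2, 104.8]
tcp_rot: [180.0, -0.1, 9.0]
force: [0.5, -0.0, -3.9]
opening: 59.7
```

```bash
python3 - <<'E'
from h import *
st();go(514.9,49.4,73.5,8.9)
E
```

```text
{'time_s': 25.35, 'joint_positions': [5.46, 8.18, -17.14, 64.62, -0.0, 86.49], 'ee_pos': [515.81, 49.25, 104.82], 'tcp_rot': [179.99, -0.06, 8.97], 'force': [0.51, -0.03, -3.88], 'opening': 59.72}
GO dx -0.0009 dy -0.0003 dz 0.0313 spin 0.1 dist 31.0
```

Emit:
send_rows(plan="-0.0008 -0.0003 0.01 0; -0.0008 -0.0003 0.018 0; -0.0008 -0.0003 0.023 0; -0.0008 -0.0003 0.026 0; -0.0008 -0.0003 0.028 0; -0.0008 -0.0003 0.03 0; -0.0008 -0.0003 0.032 0; -0.0008 -0.0003 0.033 0")

```text
time_s: 26.35
ee_pos: [514.8, 49.5, 73.9]
tcp_rot: [180.0, -0.1, 9.0]
force: [-8.2, -0.2, 21.4]
opening: 59.2
```

```bash
python3 - <<'E'
from h import *
st();go(514.9,49.4,73.5,8.9)
p,d=snap('scene','s16'); cv2.imwrite('pics/s16b.png',cv2.resize(p[190:370,230:450,::-1],None,fx=3,fy=3,interpolation=cv2.INTER_CUBIC))
for b in blobs('scene',p,d,110,145,(465,560,48,120),20): print({k:(v.tolist() if hasattr(v,'tolist') else v) for k,v in b.items()})
E
```

```text
{'time_s': 26.35, 'joint_positions': [5.49, 9.04, -20.17, 60.68, 0.0, 86.52], 'ee_pos': [514.8, 49.51, 73.94], 'tcp_rot': [179.99, -0.11, 8.98], 'force': [-8.21, -0.2, 21.38], 'opening': 59.2}
GO dx 0.0001 dy 0.0001 dz 0.0004 spin 0.1 dist 0.0
{'c': [515.8, 76.4], 's': [84.6, 54.7], 'a': 2.0, 'z': [117.0, 125.1, 128.2], 'mean': [516.2, 77.1, 124.1], 'n': 554, 'col': [96.0, 100.0, 101.0]}
```

View pics/s16b.png

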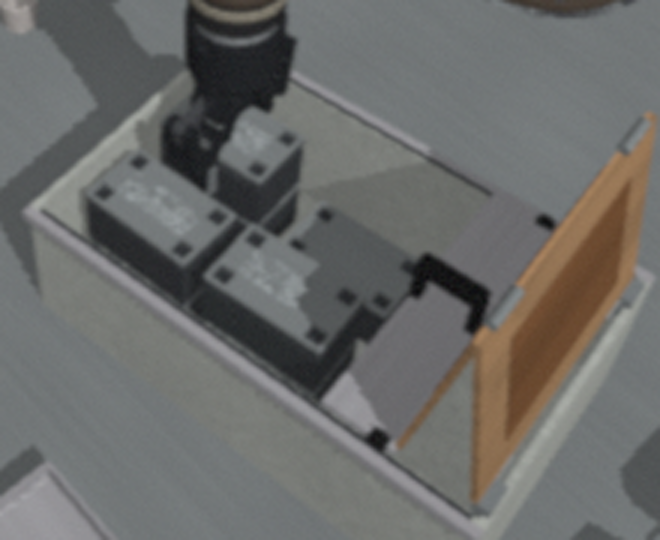

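Tin C is seated too, with the lid at 125.1 and the TCP at 73.9. I'll release, rise, shut the jaws and press its lid.

Emit:
send_rows(plan="0 0 -0.002 0; 0 0 -0.002 0; 0 0 -0.002 0; 0 0 -0.02 0; 0 0 -0.05 0; 0 0 -0.075 0; 0 0 -0.08 0; 0 0 -0.08 0", jaw=0.072)

```text
time_s: 27.4
ee_pos: [514.4, 49.4, 150.6]
tcp_rot: [-180.0, 0.0, 9.0]
force: [0.2, 1.4, 0.2]
opening: 71.8
```

Emit:
send_rows(plan="0 -0.0014 0 0; 0 -0.0014 0 0; 0 -0.0014 0 0; 0 -0.0014 0 0; 0 -0.0014 0.01 0; 0 -0.0014 0.02 0; 0 -0.0014 0.025 0; 0 -0.0014 0.025 0", jaw=0)

```text
time_s: 28.4
ee_pos: [514.0, 50.8, 125.5]
tcp_rot: [-180.0, 0.1, 9.0]
force: [-1.2, 0.1, -0.2]
opening: -0.1
```

```bash
python3 - <<'E'
from h import *
st();go(514.9,50.5,117,8.9)
E
```

```text
{'time_s': 28.4, 'joint_positions': [5.64, 7.56, -15.19, 67.32, 0.0, 86.67], 'ee_pos': [513.96, 50.77, 125.53], 'tcp_rot': [-179.99, 0.07, 8.97], 'force': [-1.23, 0.14, -0.21], 'opening': -0.11}
GO dx 0.0009 dy 0.0004 dz 0.0085 spin 0.1 dist 9.0
```

Emit:
send_rows(plan="0 0 0.002 0; 0 0 0.004 0; 0 0 0.005 0; 0 0 0.006 0; 0 0 0.007 0; 0 0 0.008 0; 0 0 0.0085 0; 0 0 0.0085 0")

```text
time_s: 29.4
ee_pos: [514.7, 50.9, 118.9]
tcp_rot: [180.0, -0.1, 9.0]
force: [-2.9, 0.6, 11.3]
opening: -0.5
```

Emit:
send_rows(plan="0 0 0.0007 0; 0 0 0.0014 0; 0 0 0.0014 0")

```text
time_s: 29.78
ee_pos: [514.9, 50.9, 118.9]
tcp_rot: [180.0, -0.2, 9.0]
force: [-6.4, 0.1, 20.3]
opening: -0.4
```

```bash
python3 - <<'E'
from h import *
st();go(607.2,68.2,160,8.9); go(588.8,183.3,160,8.9)
E
```

```text
{'time_s': 29.78, 'joint_positions': [5.64, 7.63, -15.96, 66.23, 0.0, 86.67], 'ee_pos': [514.94, 50.87, 118.87], 'tcp_rot': [179.99, -0.17, 8.97], 'force': [-6.37, 0.07, 20.28], 'opening': -0.35}
GO dx 0.0938 dy -0.0027 dz -0.0411 spin 0.1 dist 102.0
GO dx 0.0936 dy -0.1193 dz -0.0411 spin 0.1 dist 157.0
```

Tin C's lid is home: it stopped at 118.9 while the force rose from 11 to 20 N. Tin B's lid is next.

Emit:
send_rows(plan="0 0 -0.012 0; 0.01 0 -0.025 0; 0.05 -0.0015 -0.025 0; 0.085 -0.0027 -0.025 0; 0.094 -0.0027 -0.025 0; 0.094 -0.0027 -0.015 0; 0.094 -0.0027 -0.008 0; 0.094 -0.0027 -0.008 0")

```text
time_s: 30.78
ee_pos: [605.5, 67.9, 123.6]
tcp_rot: [-180.0, 0.1, 9.0]
force: [0.3, 0.0, 1.1]
opening: -0.1
```

```bash
python3 - <<'E'
from h import *
st();go(607.2,68.2,117.5,8.9)
E
```

```text
{'time_s': 30.78, 'joint_positions': [6.4, 17.44, -3.02, 69.62, -0.0, 87.43], 'ee_pos': [605.5, 67.89, 123.62], 'tcp_rot': [-180.0, 0.09, 8.96], 'force': [0.26, 0.02, 1.06], 'opening': -0.05}
GO dx 0.0017 dy -0.0000 dz 0.0061 spin 0.1 dist 6.0
```

Emit:
send_rows(plan="0 0 0.002 0; 0 0 0.003 0; 0 0 0.004 0; 0 0 0.005 0; 0 0 0.006 0; 0 0 0.007 0; 0 0 0.008 0; 0 0 0.0085 0")

```text
time_s: 31.78
ee_pos: [607.6, 68.2, 119.0]
tcp_rot: [180.0, -0.2, 9.0]
force: [-5.9, -2.0, 21.9]
opening: 0.1
```

```bash
python3 - <<'E'
from h import *
st();go(588.8,183.3,160,8.9)
E
```

```text
{'time_s': 31.78, 'joint_positions': [6.41, 17.51, -3.53, 68.74, -0.01, 87.44], 'ee_pos': [607.61, 68.19, 119.01], 'tcp_rot': [179.98, -0.23, 8.97], 'force': [-5.92, -1.95, 21.94], 'opening': 0.14}
GO dx -0.0006 dy -0.1166 dz -0.0410 spin 0.1 dist 124.0
```

Tin B's lid is home at 119.0 with 22 N. Tin A's lid is last.

Emit:
send_rows(plan="0 0 -0.012 0; 0 -0.01 -0.025 0; 0 -0.05 -0.025 0; 0 -0.09 -0.025 0; -0.0006 -0.1166 -0.025 0; -0.0006 -0.1166 -0.015 0; -0.0006 -0.1166 -0.008 0; -0.0006 -0.1166 -0.008 0")

```text
time_s: 32.78
ee_pos: [587.8, 182.4, 122.9]
tcp_rot: [180.0, 0.1, 8.9]
force: [-0.8, -0.8, -0.2]
opening: 0.0
```

Emit:
send_rows(plan="0 0 0.002 0; 0 0 0.003 0; 0 0 0.004 0; 0 0 0.005 0; 0 0 0.006 0; 0 0 0.007 0; 0 0 0.008 0; 0 0 0.0085 0")

```text
time_s: 33.78
ee_pos: [588.9, 182.8, 118.9]
tcp_rot: [180.0, -0.3, 8.9]
force: [-5.7, -6.1, 23.5]
opening: -0.1
```

```bash
python3 - <<'E'
from h import *
st()
E
```

```text
{'time_s': 33.78, 'joint_positions': [17.28, 18.05, -2.79, 68.91, -0.08, 98.34], 'ee_pos': [588.93, 182.81, 118.91], 'tcp_rot': [179.96, -0.25, 8.95], 'force': [-5.74, -6.06, 23.46], 'opening': -0.12}
```

All three lids stop at about 119. I'll rise clear and inspect before closing the door.

Emit:
send_rows(plan="0 0 -0.015 0; 0 0.005 -0.05 0; 0 0.03 -0.09 0; 0 0.07 -0.12 0; 0 0.12 -0.13 0; 0 0.17 -0.13 0; 0 0.22 -0.13 0; 0 0.25 -0.13 0", jaw=0.045)

```text
time_s: 34.78
ee_pos: [627.3, -65.5, 244.7]
tcp_rot: [-179.9, 0.0, 8.9]
force: [0.3, 1.3, 0.1]
opening: 44.8
```

```bash
python3 - <<'E'
from h import *
st()
P=lambda b:print({k:(v.tolist() if hasattr(v,'tolist') else v) for k,v in b.items() if k!='mean'})
for n in('top','scene'):
    p,d=snap(n,n+'17'); print(n); cv2.imwrite(f'pics/{n}17b.png',p[:,:,::-1])
    for b in blobs(n,p,d,54,75,(460,560,100,230)): P(b)
    for b in blobs(n,p,d,108,127,(470,655,-5,235)): P(b)
    for b in blobs(n,p,d,160,190,(450,600,230,340),20): print('handle');P(b)
E
```

```text
{'time_s': 34.78, 'joint_positions': [-5.99, 19.2, 14.58, 85.41, 0.05, 75.12], 'ee_pos': [627.33, -65.54, 244.74], 'tcp_rot': [-179.95, 0.02, 8.89], 'force': [0.33, 1.33, 0.09], 'opening': 44.82}
top
{'c': [498.9, 174.4], 's': [101.0, 61.4], 'a': -80.5, 'z': [59.7, 63.9, 67.2], 'n': 790, 'col': [90.0, 92.0, 94.0]}
{'c': [604.6, 95.9], 's': [61.0, 46.7], 'a': 5.8, 'z': [114.8, 118.1, 121.3], 'n': 325, 'col': [122.0, 125.0, 127.0]}
{'c': [588.4, 183.4], 's': [99.9, 60.9], 'a': -80.0, 'z': [114.6, 117.9, 121.0], 'n': 853, 'col': [116.0, 119.0, 120.0]}
{'c': [508.2, 97.5], 's': [59.1, 14.2], 'a': 0.6, 'z': [114.3, 117.3, 120.3], 'n': 81, 'col': [111.0, 112.0, 113.0]}
handle
{'c': [528.6, 282.7], 's': [150.0, 65.7], 'a': 8.3, 'z': [164.5, 176.3, 186.4], 'n': 469, 'col': [50.0, 33.0, 21.0]}
scene
{'c': [498.9, 173.2], 's': [101.0, 63.7], 'a': -80.6, 'z': [61.9, 65.5, 67.6], 'n': 865, 'col': [81.0, 84.0, 85.0]}
{'c': [515.0, 50.7], 's': [102.0, 62.9], 'a': -81.1, 'z': [115.2, 119.6, 121.5], 'n': 923, 'col': [111.0, 115.0, 116.0]}
{'c': [606.7, 2.7], 's': [96.5, 3.3], 'a': 8.2, 'z': [110.0, 117.4, 125.1], 'n': 148, 'col': [142.0, 145.0, 140.0]}
{'c': [607.6, 68.4], 's': [102.0, 62.6], 'a': -83.0, 'z': [115.9, 119.7, 121.6], 'n': 1079, 'col': [112.0, 116.0, 117.0]}
{'c': [588.8, 182.5], 's': [101.0, 62.2], 'a': -79.9, 'z': [116.4, 119.5, 121.4], 'n': 1245, 'col': [101.0, 105.0, 106.0]}
handle
{'c': [528.4, 275.5], 's': [52.8, 15.2], 'a': -81.7, 'z': [167.9, 177.7, 179.9], 'n': 245, 'col': [29.0, 30.0, 30.0]}
```

View pics/scene17b.png

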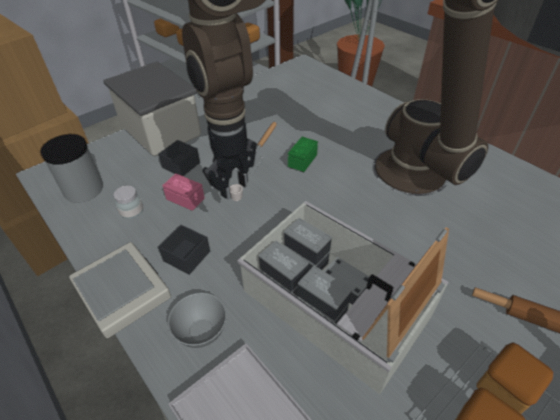

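View pics/top17b.png

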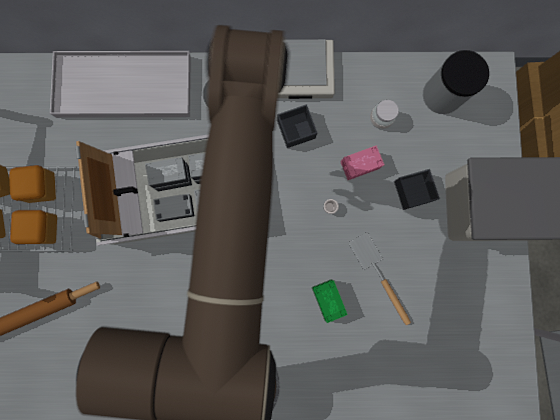

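All three tins are seated (lid tops 119.6, 50 mm over the base lids) and no lidded tin is left on the table. The handle is at (528,276). I'll go and grip it.

```bash
python3 -c "
from h import *
go(528.7,263.5,245,8.9)"
```

```text
GO dx -0.0473 dy -0.3410 dz -0.0006 spin -0.1 dist 344.0
```

Emit:
send_rows(plan="-0.003 -0.02 0 0; -0.009 -0.065 0 0; -0.016 -0.115 0 0; -0.023 -0.165 0 0; -0.03 -0.215 0 0; -0.037 -0.265 0 0; -0.044 -0.315 0 0; -0.047 -0.339 0 0", jaw=0.045)

```text
time_s: 35.88
ee_pos: [524.9, 268.3, 245.4]
tcp_rot: [-179.9, 0.0, 9.3]
force: [0.7, -0.0, -0.3]
opening: 45.0
```

Emit:
send_rows(plan="0 0 0 0; 0 0 0 0")

```text
time_s: 36.12
ee_pos: [526.9, 264.6, 245.4]
tcp_rot: [-180.0, 0.0, 9.1]
force: [0.4, 0.6, -0.3]
opening: 45.0
```

```bash
python3 -c "
from h import *
st();go(528.7,263.5,155.5,8.9)"
```

```text
{'time_s': 36.12, 'joint_positions': [26.66, 14.43, 8.28, 83.86, 0.0, 107.6], 'ee_pos': [526.88, 264.58, 245.36], 'tcp_rot': [-180.0, 0.01, 9.07], 'force': [0.42, 0.61, -0.27], 'opening': 45.03}
GO dx 0.0016 dy 0.0014 dz 0.0899 spin 0.2 dist 90.0
```

Emit:
send_rows(plan="0.001 0.001 0.02 0; 0.001 0.001 0.045 0; 0.001 0.001 0.07 0; 0.001 0.001 0.086 0; 0.001 0.001 0.09 0; 0.001 0.001 0.09 0", jaw=0.045)

```text
time_s: 36.88
ee_pos: [529.1, 262.9, 155.8]
tcp_rot: [-180.0, -0.0, 8.9]
force: [0.1, 0.6, 0.6]
opening: 44.8
```

```bash
python3 - <<'E'
from h import *
st();go(528.7,263.5,155.5,8.9)
p,d=snap('scene','s18'); cv2.imwrite('pics/s18b.png',cv2.resize(p[190:370,270:470,::-1],None,fx=3,fy=3,interpolation=cv2.INTER_CUBIC))
E
```

```text
{'time_s': 36.88, 'joint_positions': [26.42, 14.82, -2.43, 72.72, 0.0, 107.47], 'ee_pos': [529.08, 262.85, 155.76], 'tcp_rot': [-179.99, -0.02, 8.95], 'force': [0.14, 0.62, 0.57], 'opening': 44.84}
GO dx -0.0003 dy -0.0007 dz 0.0003 spin 0.0 dist 1.0
```

View pics/s18b.png

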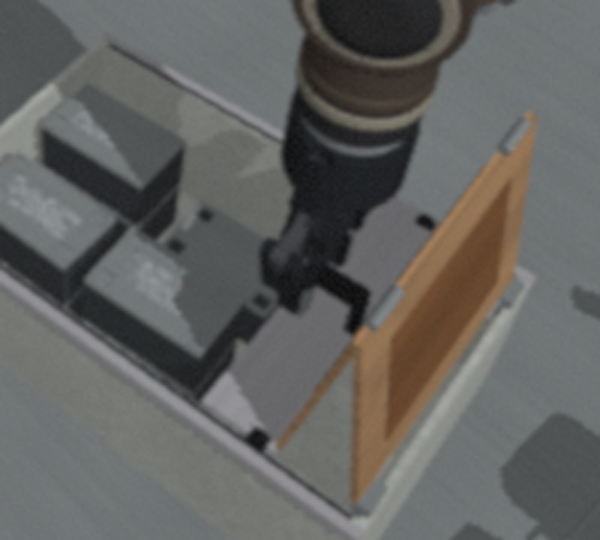

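Emit:
send_rows(plan="0 0 0 0; 0 0 0 0; 0 0 0 0; 0 0.01 0 0; 0 0.03 0 0; 0 0.05 0 0; 0 0.07 0 0; 0 0.085 0 0", jaw=0)

```text
time_s: 37.92
ee_pos: [541.6, 178.4, 156.1]
tcp_rot: [-180.0, 0.0, 9.0]
force: [-4.4, -0.3, 6.8]
opening: 12.7
```

Emit:
send_rows(plan="0 0.015 0 0; 0 0.035 0 0; 0 0.055 0 0; 0 0.075 0 0; 0 0.095 0 0; 0 0.115 0 0; 0 0.13 0 0; 0 0.135 0 0")

```text
time_s: 38.92
ee_pos: [562.5, 44.7, 156.1]
tcp_rot: [180.0, 0.0, 8.9]
force: [-6.2, -0.5, 5.7]
opening: 12.9
```

```bash
python3 - <<'E'
from h import *
st();go(568.5,7.9,157,8.9)
E
```

```text
{'time_s': 38.92, 'joint_positions': [4.55, 12.02, -5.95, 72.07, -0.02, 85.64], 'ee_pos': [562.47, 44.65, 156.08], 'tcp_rot': [179.99, 0.04, 8.91], 'force': [-6.21, -0.53, 5.72], 'opening': 12.86}
GO dx 0.0003 dy 0.0372 dz -0.0009 spin 0.0 dist 37.0
```

Emit:
send_rows(plan="0 0.01 0 0; 0 0.02 0 0; 0 0.028 0 0; 0 0.033 0 0; 0 0.036 0 0; 0 0.0375 0 0; 0 0.0375 0 0; 0 0.0375 0 0")

```text
time_s: 39.92
ee_pos: [568.2, 8.1, 156.1]
tcp_rot: [179.9, 0.0, 9.0]
force: [-5.0, -1.2, 5.8]
opening: 12.5
```

```bash
python3 - <<'E'
from h import *
st();go(568.5,7.9,157,8.9)
p,d=snap('scene','s19'); cv2.imwrite('pics/s19b.png',p[:,:,::-1])
for b in blobs('scene',p,d,160,190,(500,620,-30,90),20): print(b['c'],b['s'],b['a'])
E
```

```text
{'time_s': 39.92, 'joint_positions': [0.85, 12.45, -5.41, 72.17, -0.06, 81.9], 'ee_pos': [568.23, 8.12, 156.08], 'tcp_rot': [179.95, 0.05, 8.95], 'force': [-5.01, -1.19, 5.77], 'opening': 12.54}
GO dx 0.0002 dy 0.0003 dz -0.0009 spin 0.1 dist 1.0
[573.3  23.7] [42.7 41.5] 76.2
```

View pics/s19b.png

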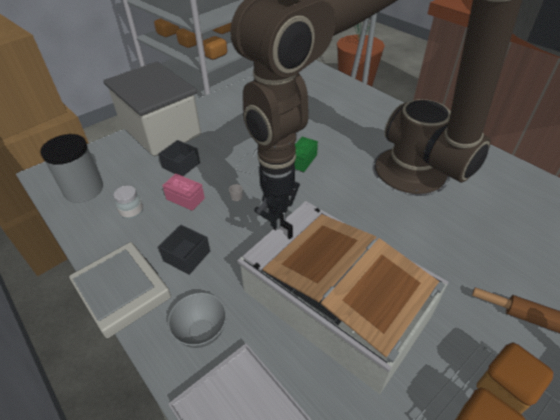

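The door looks shut, with the ridge low. I'll nudge it against the stop.

Emit:
send_rows(plan="0 0.001 0 0; 0 0.0015 0 0; 0 0.002 0 0; 0 0.002 0 0")

```text
time_s: 40.48
ee_pos: [568.4, 6.8, 156.1]
tcp_rot: [-180.0, 0.0, 9.0]
force: [-6.5, 1.1, 6.5]
opening: 12.5
```

```bash
python3 - <<'E'
from h import *
st()
E
```

```text
{'time_s': 40.48, 'joint_positions': [0.67, 12.48, -5.38, 72.19, 0.02, 81.7], 'ee_pos': [568.43, 6.82, 156.07], 'tcp_rot': [-179.97, 0.05, 8.97], 'force': [-6.46, 1.13, 6.54], 'opening': 12.47}
```

Emit:
send_rows(plan="0 0 0 0; 0 0 0 0; 0 0 -0.01 0; 0 0 -0.04 0; 0 0 -0.08 0; 0 0 -0.1 0; -0.03 0.03 -0.1 0; -0.06 0.08 -0.1 0", jaw=0.045)

```text
time_s: 41.48
ee_pos: [522.6, -81.8, 256.3]
tcp_rot: [180.0, -0.1, 9.1]
force: [0.7, -0.8, 0.0]
opening: 45.3
```

Emit:
send_rows(plan="-0.03 0.03 0 0; -0.07 0.07 0 0; -0.1 0.11 0 0; -0.13 0.15 0 0; -0.15 0.19 0 0; -0.15 0.2 0 0; -0.15 0.2 0 0")

```text
time_s: 42.35
ee_pos: [405.8, -303.0, 255.5]
tcp_rot: [-180.0, -0.0, 8.9]
force: [-0.0, 0.2, -0.5]
opening: 45.1
```

```bash
python3 - <<'E'
from h import *
st()
for n in('top','scene'):
    p,d=snap(n,n+'20'); cv2.imwrite(f'pics/{n}20b.png',p[:,:,::-1])
    for b in blobs(n,p,d,166,190,(500,620,-30,90),20): print(n,b['c'],b['s'],b['a'],b['mean'])
    for b in blobs(n,p,d,160,200,(400,650,100,300),400): print(n,b['c'],b['s'],b['a'],b['z'],b['n'])
E
```

```text
{'time_s': 42.35, 'joint_positions': [-36.76, 5.27, -1.42, 83.3, 0.02, 44.33], 'ee_pos': [405.8, -303.02, 255.48], 'tcp_rot': [-179.99, -0.02, 8.91], 'force': [-0.03, 0.23, -0.55], 'opening': 45.15}
top [567.4  20.5] [51.9 14.8] -80.8 [566.2  20.  176.4]
scene [567.7  19.8] [53.3 14.9] -79.7 [569.   21.9 175.9]
scene [538.8 203.7] [216.7  44.5] 9.3 [160.4 161.6 163.4] 1162
```

View pics/top20b.png

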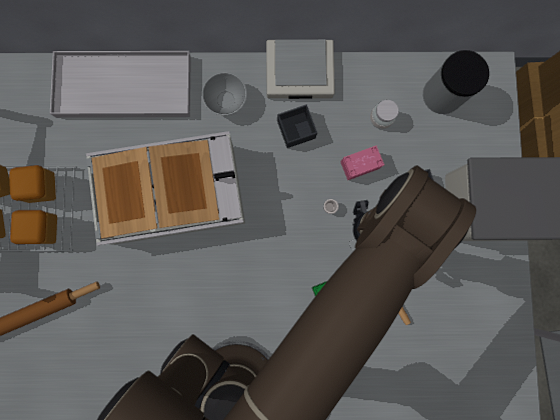

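View pics/scene20b.png

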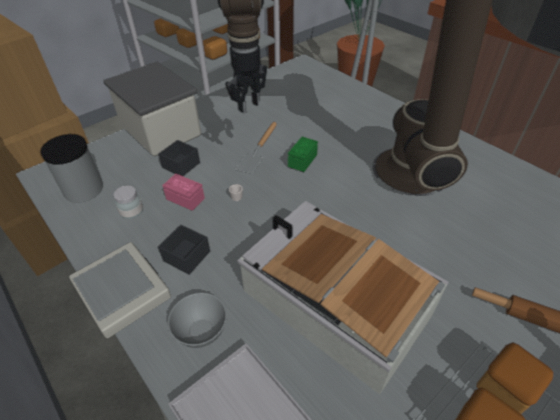

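The handle sits 1.1 mm further toward shut than it did at the start. The panels are flat and the bystanders and look-alikes stand where they were. The arm is in free air at z 255, so I'm handing in.

```bash
python3 -c "
from h import *
print(env.hand_in()); st()"
```

```text
the job is handed in; nothing more can be done
None
the job is handed in; nothing more can be done
```

The job is handed in, at about 42 s of the 210 s allowed. No verdict was given, but every check I made before handing in passed.

- **Door:** I pulled it by the handle to about 1.23 rad, and drew it shut only after all lids were pressed. At the end the handle stood about 1 mm further toward shut than at the start, with the panels low and flat.
- **Stacking:** Three lidded tins were out on the table, and each now sits on its own base tin. The upper tins' plan positions matched the bases' first measured positions within about 1.5 mm. Their lid tops read about 54 to 55 mm above the base lids (119.6 against 65.5 mm), which fits seated feet.
- **Lids:** All three stopped at 118.9 to 119.0 mm under 20 to 23 N. The fully home height is 119 mm.
- **Bystanders and look-alikes:** In the last pictures the open tins, the ramekin and the pink and green look-alikes stand where they were, judged by eye. The robot was clear of everything.

Two things were not exact. The two cameras differed by a steady 1.3 mm in y, so I used the average. The door gave no sharp stop when I nudged it further shut at the end.

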